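Burnish the brass collars in the bead bowl

ROBOT

A 7-joint arm with a two-finger parallel gripper is mounted at the origin on the work surface. World frame = base frame: x ahead of the robot, y to its left, z up, the work surface at z = 0. Lengths are in m, angles in rad, forces in N, time in s.
With the tool pointing down it reaches from about 0.425 to 0.875 m from the base axis. Payload 9.9 kg.
Tool frame: the origin (TCP) lies midway between the tips of the shut fingers; the grasp point (between the pads) lies 19 mm behind it (r.grip_point_offset is the distance from the TCP to the grasp point, in m); z points along the fingers, y is the direction in which the jaws open and shut (so a half turn about z gives the same grasp; the last joint's range is limited). The gripper opens to 85 mm and grips with 20 to 120 N. Pads are 22 mm wide; open, the fingers measure 114 mm over their backs; the gripper's body (76 mm by 85 mm) begins 54 mm behind the grasp point. The pads swing forward as they close: fully open they stand 13 mm farther back than shut.
Start: joints at [1.207, 0.576, 0.025, 1.437, -0.015, 1.129, -0.057], TCP at [0.186, -0.649, 0.231] pointing down, gripper open.
Joint ranges: [-2.76, 2.76], [-0.34, 2.15], [-1.52, 1.57], [0.19, 2.46], [-1.09, 4.23], [0.17, 1.99], [-2.82, 2.82]. Speed limits (rad/s): [2.22, 2.22, 3.01, 3.01, 3.14, 3.14, 3.14].

INTERFACE

Orientations are given as a rotation vector (axis times angle).
In Python, from bench import status, snapshot, get_calibration, r gives the robot as it stands.
- The arm moves only by the shell command python3 -m jog 'ROWS' [FORCE]. ROWS is JSON, a list of rows, each an object of numbers: "rx", "ry", "rz": the turn, a rotation vector about the tool's x, y, z each as a share of 90 degrees, from -1 to 1; "tx", "ty", "tz": the shift along the tool's x, y, z each as a share of 100 cm, from -1 to 1; "jaw": the closure, from -1 (fully open) to 1 (shut), so that 0 is half open. In form: [{"rx": .., "ry": .., "rz": .., "tx": .., "ty": .., "tz": .., "jaw": ..}, ...]. A call has 1 to 10 rows; each row shifts and turns the commanded pose from where the row before left it, along the tool's axes as they then stand; what a row does not reach is not made up. A row lasts 1/12 s, in which the tool goes at most 41.7 mm and 7.16 degrees, less where a joint would pass 70% of its speed; a pose out of reach is approached as far as the arm can. A call with a number of a shift or a turn outside -1 to 1 is refused whole. A call with a gripper value outside its range is refused whole. The fingers move at their own pace and stop on an object; FORCE is the grip in N (left out, the last holds). Time passes only in rows, so rows that do not move let the fingers close. It gives the time, the measured TCP pose, the force and the opening at its end, in the units of the state.
- status.state(): the state, without advancing time (a new reading comes with each control period).
- snapshot(name): name is "scene" or "top" or "wrist"; returns the picture (480x640x3 uint8, red, green, blue); there is no depth.
- get_calibration(name): a dict with "K" (3x3 intrinsics, pixels), "world_to_cam" (4x4, takes a point from world to camera coordinates). Camera axes: x right, y up, looking along -z (the intrinsics and any distortion apply to the point x, -y, -z); pixel columns grow to the right and rows downward; lengths in m; the calibration is good to about 2 mm. A picture is of the moment at which its call begins: read the wrist's pose just before it. get_calibration takes no time and is no camera call; for the wrist camera it gives the pose at the moment of the call.
- r.sign_off(): hands the job in, once; it reports no verdict.
The state is a dict: "time_s": time; "joint_positions": joint angles; "dq": joint speeds; "effort": joint torques, N m; "position": TCP position; "tool_rot": TCP orientation; "force": force on the tool from outside, world axes, zero at the start; "moment": the same for the moment, N m; "width": finger opening in m.
Only numpy, scipy, OpenCV 4.12 (cv2) and the standard library are available. Lean on these libraries where they do the work, as an engineer would, in place of code of your own. Each camera call takes 0.05 s, during which the arm holds its last target.

TASK

Get the burnishing bowl going: lift the bakelite end cap that is jamming the feed chute out and put it in the red scrap tray so that the steel balls roll down into the bowl, and put every brass collar in the bowl too. Then take the wooden rod and, with its tip right down among the beads, stir three full turns round the bowl, anticlockwise seen from above and about half-way between its middle and its wall, and stand the rod back in its holder. Beads, balls and collars must all end up down inside the bowl, below its rim, and the gasket, steel bar and record clamp stay where they are.

Things in the scene. Friction and masses are not known exactly. Their poses are not given: they have to be found in the camera images.
- bowl (a point): Centre of the inner floor of the green cast-iron burnishing bowl, 8 mm above the counter; the bowl is fixed, inner radius 85 mm, outer radius 90 mm, rim 65 mm above the counter. Its z axis is up. Nearer the wall than half-way out, collars can wedge between a rod and the wall. The chute leaves the bowl along this frame's +y direction (the stand's yaw varies); the frame's x is level, across the chute.
- chute_neck (a point): Middle of the chute's floor at the uphill end of its neck, where it narrows. The open chute (26 mm wide inside, 34 mm outside, walls 14 mm high, neck 21 mm wide) rises at 11.5 degrees from above the bowl's edge (65 mm from the bowl's centre, 74 mm up) along the bowl's +y to an end stop 232 mm from the bowl's centre, about 108 mm up; a post stands under its upper end. Steel balls pass the neck by rolling down into the bowl.
- jam_center (a point): Centre of the black bakelite end cap, a cylinder 24 mm in diameter and 45 mm long with a brass band, 40 g; its z axis is the cylinder's axis. At the start it stands in the chute, square to the chute's floor (leaning 11.5 degrees downhill, towards the bowl), too wide for the neck, with its upper 31 mm above the chute's walls.
- tray_in (a point): Centre of the inner floor of the red scrap tray, fixed: outside 100 mm (its x) by 120 mm (its y), 30 mm high, walls 4 mm, floor about 4 mm.
- rod_tip (a point): Lower end of the wooden stirring rod, on its axis; the rod's z axis points from this tip to the top end. The rod is 160 mm long, 50 g: a round shaft 12 mm thick with a round tip, and above 85 mm from the tip a square handle, 18 x 18 mm and 75 mm long, its faces square to the rod's x and y. It stands loosely in its holder at the start, handle up, and may lean up to 9 degrees.
- rod_handle (a point): Middle of the rod's square handle, 122.5 mm from the tip; same axes.
- holder_mouth (a point): Centre of the square mouth of the dark wooden rod holder, fixed, 70 mm above the counter, 46 mm square outside on a 90 mm foot; the hole is 19 mm square and 64 mm deep, its floor 6 mm above the counter.
- collar0_center (a point): Centre of a brass collar with a dark bore and a copper band: cylinder 28 mm in diameter, 24 mm high, 60 g, z axis along the cylinder, smooth. It stands upright on the grey mat (flat, flush with the counter) at the start. Two to four collars are present; an absent one has no pose.
- collar1_center (a point): Centre of a brass collar with a dark bore and a copper band: cylinder 28 mm in diameter, 24 mm high, 60 g, z axis along the cylinder, smooth. It stands upright on the grey mat (flat, flush with the counter) at the start. Two to four collars are present; an absent one has no pose.
- collar2_center (a point): Centre of a brass collar with a dark bore and a copper band: cylinder 28 mm in diameter, 24 mm high, 60 g, z axis along the cylinder, smooth. It stands upright on the grey mat (flat, flush with the counter) at the start. Two to four collars are present; an absent one has no pose.
- collar3_center (a point): Centre of a brass collar with a dark bore and a copper band: cylinder 28 mm in diameter, 24 mm high, 60 g, z axis along the cylinder, smooth. It stands upright on the grey mat (flat, flush with the counter) at the start. Two to four collars are present; an absent one has no pose.
- ball0_center (a point): Centre of a polished steel ball, 18 mm in diameter, 24 g; at the start in the chute, held up behind the bakelite end cap.
- ball1_center (a point): Centre of a polished steel ball, 18 mm in diameter, 24 g; at the start in the chute, held up behind the bakelite end cap.
- ball2_center (a point): Centre of a polished steel ball, 18 mm in diameter, 24 g; at the start in the chute, held up behind the bakelite end cap.
- bead0_center (a point): Centre of a blue or white glazed, slippery ceramic burnishing bead, 20 mm in diameter, 12 g; lying in the bowl.
- bead1_center (a point): Centre of a blue or white glazed, slippery ceramic burnishing bead, 20 mm in diameter, 12 g; lying in the bowl.
- bead2_center (a point): Centre of a blue or white glazed, slippery ceramic burnishing bead, 20 mm in diameter, 12 g; lying in the bowl.
- bead3_center (a point): Centre of a blue or white glazed, slippery ceramic burnishing bead, 20 mm in diameter, 12 g; lying in the bowl.
- bead4_center (a point): Centre of a blue or white glazed, slippery ceramic burnishing bead, 20 mm in diameter, 12 g; lying in the bowl.
- bead5_center (a point): Centre of a blue or white glazed, slippery ceramic burnishing bead, 20 mm in diameter, 12 g; lying in the bowl.
- gasket: Bystander: loose cork gasket disc, 60 mm in diameter, 6 mm thick; origin at the centre of its underside.
- stylus_bar: Bystander: loose steel bar 90 x 10 x 10 mm lying along its x; origin at the centre of its underside.
- clamp: Bystander: loose gilt record clamp, 70 mm in diameter, 34 mm high; origin at the centre of its underside.

How it is judged:
On the way, in this order (a step that is already met when the one before it is completed fails the run):
1. every collar present and the three steel balls from the chute are in the bowl (horizontal distance between each of collar0_center, collar1_center, collar2_center, collar3_center, ball0_center, ball1_center, ball2_center and bowl below 0.086 m and height (world z) of each of collar0_center, collar1_center, collar2_center, collar3_center, ball0_center, ball1_center, ball2_center below 0.062 m), for 0.3 s.
2. turn 1: the rod's tip, down among the beads, passes the +x side of the bowl (anticlockwise, at least 18 mm from the middle) (x of rod_tip in the frame of bowl above 0.018 m and y of rod_tip in the frame of bowl between -0.016 and 0.016 m and z of rod_tip in the frame of bowl below 0.022 m and horizontal distance between rod_tip and bowl below 0.085 m), for 0.03 s.
3. turn 1: the rod's tip, down among the beads, passes the +y side of the bowl (anticlockwise, at least 18 mm from the middle) (y of rod_tip in the frame of bowl above 0.018 m and x of rod_tip in the frame of bowl between -0.016 and 0.016 m and z of rod_tip in the frame of bowl below 0.022 m and horizontal distance between rod_tip and bowl below 0.085 m), for 0.03 s.
4. turn 1: the rod's tip, down among the beads, passes the -x side of the bowl (anticlockwise, at least 18 mm from the middle) (x of rod_tip in the frame of bowl below -0.018 m and y of rod_tip in the frame of bowl between -0.016 and 0.016 m and z of rod_tip in the frame of bowl below 0.022 m and horizontal distance between rod_tip and bowl below 0.085 m), for 0.03 s.
5. turn 1: the rod's tip, down among the beads, passes the -y side of the bowl (anticlockwise, at least 18 mm from the middle) (y of rod_tip in the frame of bowl below -0.018 m and x of rod_tip in the frame of bowl between -0.016 and 0.016 m and z of rod_tip in the frame of bowl below 0.022 m and horizontal distance between rod_tip and bowl below 0.085 m), for 0.03 s.
6. turn 2: the rod's tip, down among the beads, passes the +x side of the bowl (anticlockwise, at least 18 mm from the middle) (all of step 2), for 0.03 s.
7. turn 2: the rod's tip, down among the beads, passes the +y side of the bowl (anticlockwise, at least 18 mm from the middle) (all of step 3), for 0.03 s.
8. turn 2: the rod's tip, down among the beads, passes the -x side of the bowl (anticlockwise, at least 18 mm from the middle) (all of step 4), for 0.03 s.
9. turn 2: the rod's tip, down among the beads, passes the -y side of the bowl (anticlockwise, at least 18 mm from the middle) (all of step 5), for 0.03 s.
At the end, for the whole second after the job is handed in: Every collar present, all three steel balls and all six beads lie inside the bowl (centre within 86 mm of its axis and below 62 mm), the bakelite cap lies in the red tray, the rod stands in its holder with its tip within 30 mm of the counter, and all are at rest (all of step 1 and horizontal distance between each of bead0_center, bead1_center, bead2_center, bead3_center, bead4_center, bead5_center and bowl below 0.086 m and height (world z) of each of bead0_center, bead1_center, bead2_center, bead3_center, bead4_center, bead5_center below 0.062 m and x of jam_center in the frame of tray_in between -0.048 and 0.048 m and y of jam_center in the frame of tray_in between -0.058 and 0.058 m and height (world z) of jam_center below 0.045 m and horizontal distance between rod_tip and holder_mouth below 0.016 m and height (world z) of rod_tip below 0.03 m and angle between rod_tip's own z axis and vertical below 0.35 rad and linear speed of each of jam, rod, collar0, collar1, collar2, collar3 below 0.03 m/s); the robot touches nothing.
It fails at once if the gasket, steel bar or record clamp is moved more than 40 mm (distance of any of gasket, stylus_bar, clamp from where it was at the start of the episode above 0.04 m).
Of collar0, collar1, collar2, collar3 only 2 to 4 are there at a start; the rules pass over those that are not, and their reading is None.
At some moment in a run one of collar0, collar1, collar2, collar3 may be knocked a few centimetres aside while the robot is not near it.
It also fails if it takes over 210 s, if anything falls off the work surface, if the arm or the gripper's body presses on something with over 40 N, if the wrist force passes 120 N, or if a joint passes its speed limit or range.

## Working session

There is one attempt and no reset: what is moved stays moved. The work goes in short steps, Python scripts to look and compute and a shell command to move; the robot and the scene stay as the last step left them, time stands still between calls to the robot, and variables do not carry over. Pictures are saved under pics/ and viewed, and the job is handed in when it is done.

```bash
ls; mkdir -p pics; python3 - <<'E'
from bench import status, snapshot, get_calibration, r
import cv2
print(status.state())
for n in("scene","top","wrist"):
    c=get_calibration(n); print(n,c)
    cv2.imwrite(f"pics/{n}0.png",snapshot(n)[:,:,::-1])
print([a for a in dir(r) if a[0]!='_'])
E
```

```text
pics
{'time_s': 0.0, 'joint_positions': array([ 1.20721219,  0.57654955,  0.02478289,  1.43792184, -0.01500288,
        1.12899352, -0.05651653]), 'dq': array([ 0.00091383, -0.00050127,  0.00136693,  0.00235874,  0.00024136,
       -0.00075711,  0.00089995]), 'effort': array([ 1.63182711e-03, -7.65760589e+01,  2.25056559e+00, -2.85972601e+01,
        1.51840097e-02,  1.26422403e-02, -4.10694429e-05]), 'position': array([ 0.18631317, -0.6482988 ,  0.23042467]), 'tool_rot': array([-3.10923971e+00, -4.37924700e-01,  4.52199737e-04]), 'force': array([ 0.16206039,  0.23209372, -0.15327926]), 'moment': array([ 0.00348614, -0.0315622 ,  0.07097308]), 'width': 0.08527581521942569}
scene {'K': array([[571.53213957,   0.        , 312.83360222],
       [  0.        , 571.53213957, 235.55752623],
       [  0.        ,   0.        ,   1.        ]]), 'world_to_cam': array([[ 0.60783017,  0.79399112, -0.0109808 , -0.3475638 ],
       [-0.56357447,  0.44109685,  0.69843925,  0.2336627 ],
       [ 0.55939816, -0.41834395,  0.7155851 , -1.41173101],
       [ 0.        ,  0.        ,  0.        ,  1.  
[... 215 characters left out ...]
.99927875, -0.00316644, -0.03190064],
       [ 0.9775546 ,  0.03636099,  0.20752079, -0.5857956 ],
       [-0.20725598, -0.01094821,  0.97822548, -0.7963978 ],
       [ 0.        ,  0.        ,  0.        ,  1.        ]])}
wrist {'K': array([[402.38905349,   0.        , 319.85958953],
       [  0.        , 402.38905349, 242.88319271],
       [  0.        ,   0.        ,   1.        ]]), 'world_to_cam': array([[ 0.27613897, -0.96111711, -0.0010815 , -0.67478685],
       [ 0.91578235,  0.263455  , -0.30320645,  0.03876223],
       [ 0.29170183,  0.0827367 ,  0.95292428, -0.38081985],
       [ 0.        ,  0.        ,  0.        ,  1.        ]])}
['Unreachable', 'grip_point_offset', 'sign_off']
```

View pics/scene0.png

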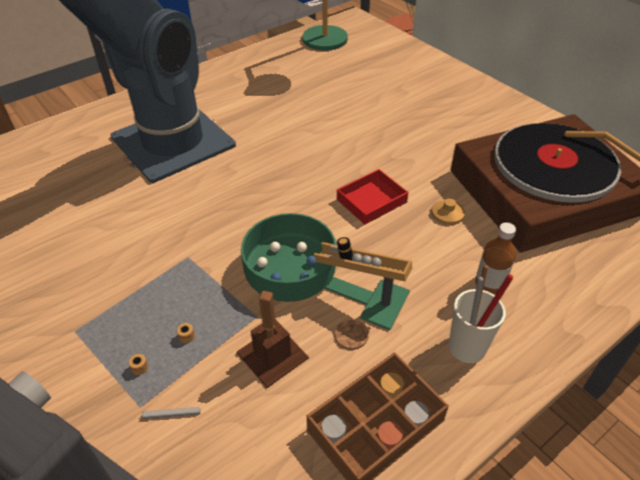

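View pics/top0.png

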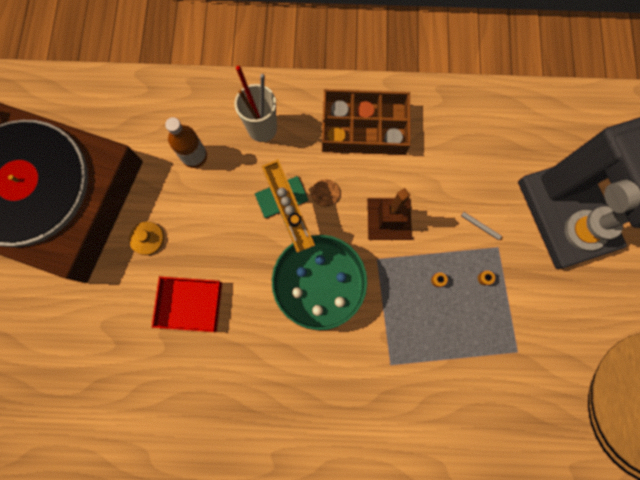

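View pics/wrist0.png

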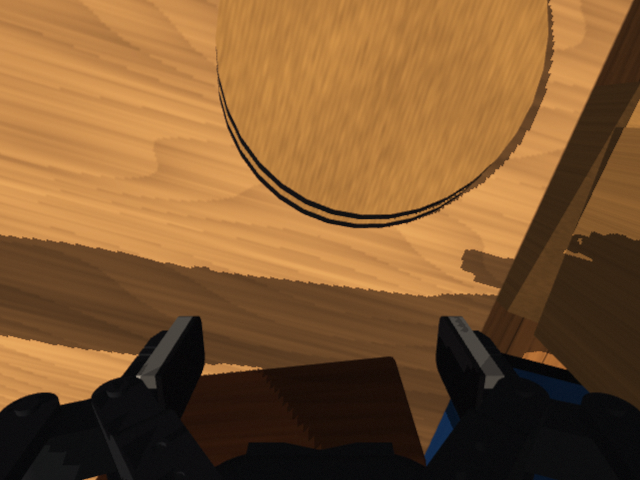

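```bash
cat > h.py <<'E'
import numpy as np, cv2
from bench import status, snapshot, get_calibration, r
from scipy.spatial.transform import Rotation as R
def ray(cal,u,v):
    K=cal["K"];T=np.array(cal["world_to_cam"])
    d=np.array([(u-K[0,2])/K[0,0],-(v-K[1,2])/K[1,1],-1.])
    Rm=T[:3,:3]; c=-Rm.T@T[:3,3]
    return c,Rm.T@d
def pz(cal,u,v,z):
    c,d=ray(cal,u,v); return c+d*(z-c[2])/d[2]
def proj(cal,p):
    K=cal["K"];T=np.array(cal["world_to_cam"])
    q=T[:3,:3]@np.asarray(p,float)+T[:3,3]
    return np.array([K[0,2]+K[0,0]*q[0]/-q[2],K[1,2]-K[1,1]*q[1]/-q[2]])
def tri(l):
    A=np.zeros((3,3));b=np.zeros(3)
    for cal,u,v in l:
        c,d=ray(cal,u,v);d=d/np.linalg.norm(d);M=np.eye(3)-np.outer(d,d);A+=M;b+=M@c
    return np.linalg.solve(A,b)
def to_tool(dx):
    s=status.state();return R.from_rotvec(s["tool_rot"]).as_matrix().T@np.asarray(dx)
def crop(img,x0,y0,x1,y1,f,name):
    cv2.imwrite("pics/"+name,cv2.resize(img[y0:y1,x0:x1],None,fx=f,fy=f,interpolation=cv2.INTER_CUBIC))
E
python3 - <<'E'
from h import *
a=cv2.imread("pics/top0.png");crop(a,250,150,520,350,2.9,"topc.png")
a=cv2.imread("pics/scene0.png");crop(a,220,190,420,390,3,"scc.png")
crop(a,80,280,280,440,3.5,"scd.png")
E
```

```text
(no output)
```

View pics/topc.png

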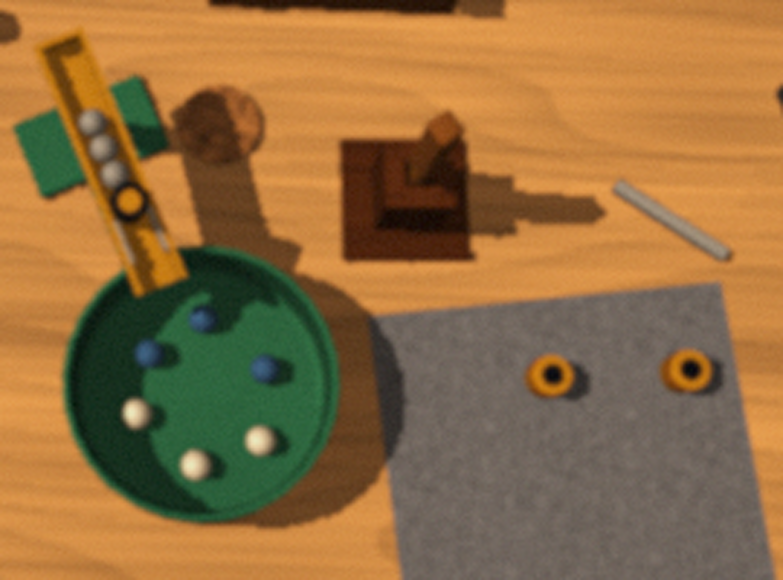

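View pics/scc.png

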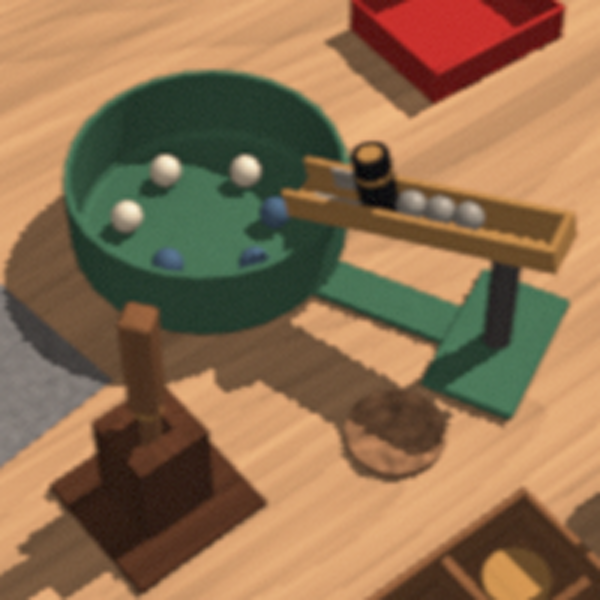

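View pics/scd.png

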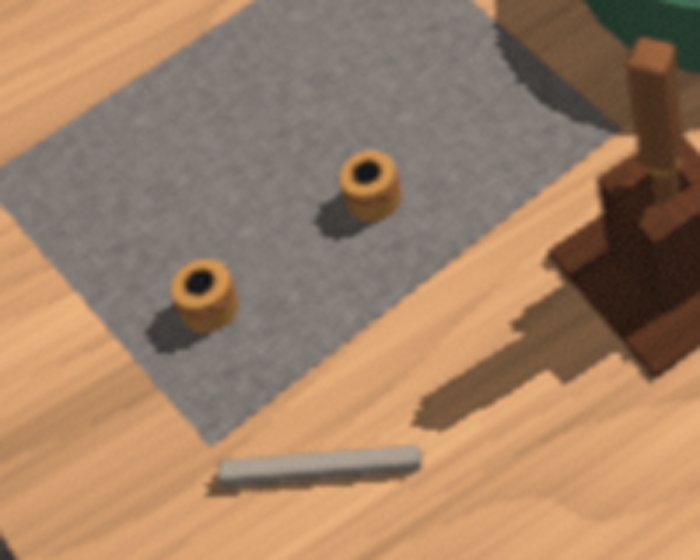

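```bash
python3 - <<'E'
from h import *
np.set_printoptions(precision=4,suppress=True)
T=get_calibration("top");S=get_calibration("scene")
t=lambda x,y:(T,250+x/2.9,150+y/2.9)
s=lambda x,y:(S,220+x/3,190+y/3)
d=lambda x,y:(S,80+x/3.5,280+y/3.5)
for n,a,b,z in [("c0",t(553,374),d(367,172),.024),("c1",t(690,370),d(200,282),.024),("rodtop",t(447,124),s(140,312),.165),("jamtop",t(131,200),s(372,152),.125),("ch end in-mid",t(60,40),s(566,215),.12)]:
    print(n,tri([a,b]),pz(*a,z),pz(*b,z))
# bowl rim fit via green mask
im=cv2.imread("pics/top0.png");
pts=[pz(T,250+x/2.9,150+y/2.9,.065) for x,y in [(63,384),(340,384),(202,522),(100,478),(303,478),(300,285),(240,250)]]
P=np.array(pts)[:,:2]
A=np.c_[2*P,np.ones(len(P))];sol=np.linalg.lstsq(A,(P**2).sum(1),rcond=None)[0]
print("bowl",sol[:2],np.sqrt(sol[2]+sol[:2]@sol[:2]))
for n,l in [("chute low",[(137,295),(187,275)]),("chute hi",[(37,48),(82,30)])]:
    z=.088 if 'low' in n else .122
    print(n,np.mean([pz(*t(*q),z) for q in l],0))
print("tray",[pz(T,*q,.03)[:2] for q in [(160,278),(221,281),(217,332),(153,328)]])
print("holder base",[pz(*t(*q),.012)[:2] for q in [(341,140),(466,140),(470,260),(344,262)]])
print("bar",[pz(*t(*q),.01)[:2] for q in [(618,184),(727,255)]])
print("gasket",pz(*t(225,125),.006)[:2],"clamp",pz(T,148,238,.02)[:2])
E
```

```text
c0 [ 0.5343 -0.2525  0.0238] [ 0.5335 -0.2541  0.024 ] [ 0.5355 -0.2511  0.024 ]
c1 [ 0.5406 -0.3454  0.0227] [ 0.5397 -0.3465  0.024 ] [ 0.5427 -0.344   0.024 ]
rodtop [ 0.6592 -0.1543  0.169 ] [ 0.6596 -0.1567  0.165 ] [ 0.6574 -0.151   0.165 ]
jamtop [0.6172 0.0318 0.1299] [0.6172 0.0299 0.125 ] [0.6145 0.0373 0.125 ]
ch end in-mid [0.7205 0.083  0.1304] [0.7219 0.0804 0.12  ] [0.716  0.0951 0.12  ]
bowl [ 0.5152 -0.0173] 0.08942010975649371
chute low [0.572  0.0099 0.088 ]
chute hi [0.7218 0.0805 0.122 ]
tray [array([0.5141, 0.2935]), array([0.5127, 0.1742]), array([0.4153, 0.1738]), array([0.4181, 0.2963])]
holder base [array([ 0.6971, -0.11  ]), array([ 0.7004, -0.1988]), array([ 0.613 , -0.2011]), array([ 0.6084, -0.1134])]
bar [array([ 0.6725, -0.3063]), array([ 0.6238, -0.3808])]
gasket [ 0.7073 -0.0273] clamp [0.5949 0.3301]
```

```bash
cat >> h.py <<'E'
def plan(p,xang,spd=.04):
    """rotation first (rotvec share of 90deg in tool frame) to tool-down with tool x at world angle xang (deg), then the shift."""
    s=status.state();R0=R.from_rotvec(s["tool_rot"])
    best=None
    a=np.radians(xang)
    x=np.array([np.cos(a),np.sin(a),0]);z=np.array([0,0,-1.]);y=np.cross(z,x)
    G=R.from_matrix(np.c_[x,y,z])
    rv=(R0.inv()*G).as_rotvec()
    d=G.as_matrix().T@(np.asarray(p)-s["position"])
    n=np.linalg.norm(d)
    print("pos",s["position"].round(4),"w",round(s["width"],4),"t",round(s["time_s"],2),"F",s["force"].round(1))
    print("rot share",(rv/(np.pi/2)).round(4),"deg",np.degrees(rv).round(2)," shift tool",d.round(4),"rows",n/spd, "per row",(d/max(1,np.ceil(n/spd))).round(4))
    return rv,d
E
python3 - <<'E'
from h import *
plan([.613,.03,.225],25.3)
E
```

```text
pos [ 0.1863 -0.6484  0.2307] w 0.0852 t 0.15 F [-0.4 -0.   0.1]
rot share [-0.0008 -0.     -0.103 ] deg [-0.07 -0.   -9.27]  shift tool [ 0.6757 -0.431   0.0057] rows 20.036810956494055 per row [ 0.0322 -0.0205  0.0003]
```

```bash
python3 -m jog '[{"rz":-0.0515},{"rz":-0.0515},{"tx":0.0322,"ty":-0.0205},{"tx":0.0322,"ty":-0.0205},{"tx":0.0322,"ty":-0.0205},{"tx":0.0322,"ty":-0.0205},{"tx":0.0322,"ty":-0.0205},{"tx":0.0322,"ty":-0.0205},{"tx":0.0322,"ty":-0.0205},{"tx":0.0322,"ty":-0.0205}]'; python3 -m jog '[{"tx":0.0322,"ty":-0.0205},{"tx":0.0322,"ty":-0.0205},{"tx":0.0322,"ty":-0.0205},{"tx":0.0322,"ty":-0.0205},{"tx":0.0322,"ty":-0.0205},{"tx":0.0322,"ty":-0.0205},{"tx":0.0322,"ty":-0.0205},{"tx":0.0322,"ty":-0.0205},{"tx":0.0322,"ty":-0.0205}]'
python3 - <<'E'
from h import *
plan([.613,.03,.225],25.3)
c=get_calibration("wrist");print(c["world_to_cam"]);np.save("wc.npy",c["world_to_cam"])
cv2.imwrite("pics/w1.png",snapshot("wrist")[:,:,::-1])
plan([.613,.03,.225],25.3)
E
```

```text
pos [ 0.1863 -0.6484  0.2307] w 0.0852 t 0.15 F [-0.4 -0.   0.1]
rot share [-0.0008 -0.     -0.103 ] deg [-0.07 -0.   -9.27]  shift tool [ 0.6757 -0.431   0.0057] rows 20.036810956494055 per row [ 0.0322 -0.0205  0.0003]
[[ 2.76133052e-01 -9.61119034e-01 -8.60122375e-04 -6.74905335e-01]
 [ 9.15805693e-01  2.63385697e-01 -3.03196153e-01  3.87446921e-02]
 [ 2.91634137e-01  8.29347739e-02  9.52927780e-01 -3.80784694e-01]
 [ 0.00000000e+00  0.00000000e+00  0.00000000e+00  1.00000000e+00]]
pos [ 0.1863 -0.6485  0.2308] w 0.0854 t 0.2 F [ 0.5 -0.8 -0.2]
rot share [-0.0006 -0.     -0.1029] deg [-0.06 -0.   -9.26]  shift tool [ 0.6757 -0.4311  0.0058] rows 20.03806515983397 per row [ 0.0322 -0.0205  0.0003]schema error: expected keys rx, ry, rz, tx, ty, tz, jaw
schema error: expected keys rx, ry, rz, tx, ty, tz, jaw
```

View pics/w1.png

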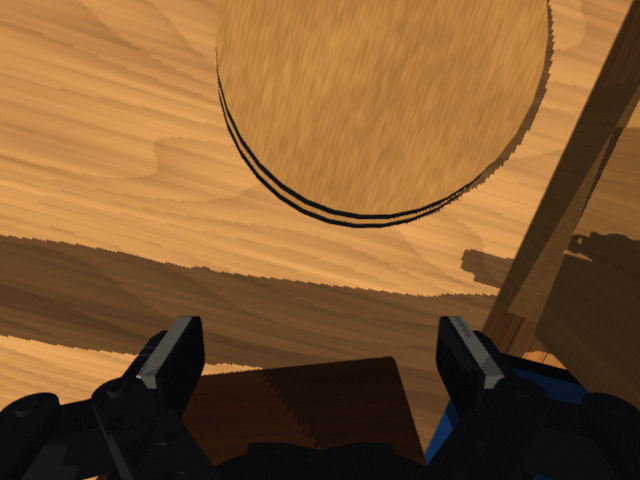

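The rows were refused because every key is required, so the picture shows the same view as before.

```bash
python3 -m jog '[{"rx":0,"ry":0,"rz":-0.0515,"tx":0,"ty":0,"tz":0,"jaw":-1},{"rx":0,"ry":0,"rz":-0.0515,"tx":0,"ty":0,"tz":0,"jaw":-1},{"rx":0,"ry":0,"rz":0,"tx":0.0322,"ty":-0.0205,"tz":0,"jaw":-1},{"rx":0,"ry":0,"rz":0,"tx":0.0322,"ty":-0.0205,"tz":0,"jaw":-1},{"rx":0,"ry":0,"rz":0,"tx":0.0322,"ty":-0.0205,"tz":0,"jaw":-1},{"rx":0,"ry":0,"rz":0,"tx":0.0322,"ty":-0.0205,"tz":0,"jaw":-1},{"rx":0,"ry":0,"rz":0,"tx":0.0322,"ty":-0.0205,"tz":0,"jaw":-1},{"rx":0,"ry":0,"rz":0,"tx":0.0322,"ty":-0.0205,"tz":0,"jaw":-1},{"rx":0,"ry":0,"rz":0,"tx":0.0322,"ty":-0.0205,"tz":0,"jaw":-1},{"rx":0,"ry":0,"rz":0,"tx":0.0322,"ty":-0.0205,"tz":0,"jaw":-1}]'; python3 -m jog '[{"rx":0,"ry":0,"rz":0,"tx":0.0322,"ty":-0.0205,"tz":0,"jaw":-1},{"rx":0,"ry":0,"rz":0,"tx":0.0322,"ty":-0.0205,"tz":0,"jaw":-1},{"rx":0,"ry":0,"rz":0,"tx":0.0322,"ty":-0.0205,"tz":0,"jaw":-1},{"rx":0,"ry":0,"rz":0,"tx":0.0322,"ty":-0.0205,"tz":0,"jaw":-1},{"rx":0,"ry":0,"rz":0,"tx":0.0322,"ty":-0.0205,"tz":0,"jaw":-1},{"rx":0,"ry":0,"rz":0,"tx":0.0322,"ty":-0.0205,"tz":0,"jaw":-1},{"rx":0,"ry":0,"rz":0,"tx":0.0322,"ty":-0.0205,"tz":0,"jaw":-1},{"rx":0,"ry":0,"rz":0,"tx":0.0322,"ty":-0.0205,"tz":0,"jaw":-1},{"rx":0,"ry":0,"rz":0,"tx":0.0322,"ty":-0.0205,"tz":0,"jaw":-1}]'
python3 - <<'E'
from h import *
plan([.613,.03,.225],25.3)
c=get_calibration("wrist");np.save("wc.npy",c["world_to_cam"])
cv2.imwrite("pics/w2.png",snapshot("wrist")[:,:,::-1])
plan([.613,.03,.225],25.3)
E
```

```text
time_s: 1.03
position: [0.3498, -0.3887, 0.2313]
tool_rot: [3.065, 0.688, 0.0]
force: [0.8, -0.9, -0.3]
width: 0.0853
time_s: 1.78
position: [0.533, -0.098, 0.2314]
tool_rot: [3.065, 0.688, 0.0]
force: [0.9, -0.9, 0.6]
width: 0.0856
pos [ 0.533  -0.098   0.2314] w 0.0856 t 1.78 F [ 0.9 -0.9  0.6]
rot share [ 0.0001 -0.     -0.0001] deg [ 0.01 -0.   -0.01]  shift tool [ 0.127  -0.0816  0.0064] rows 3.777459599434807 per row [ 0.0318 -0.0204  0.0016]
pos [ 0.5372 -0.0893  0.2314] w 0.0856 t 1.83 F [4.6 7.2 1.3]
rot share [-0.002  -0.0032  0.0055] deg [-0.18 -0.29  0.5 ]  shift tool [ 0.1195 -0.0755  0.0064] rows 3.5378119719368604 per row [ 0.0299 -0.0189  0.0016]
```

View pics/w2.png

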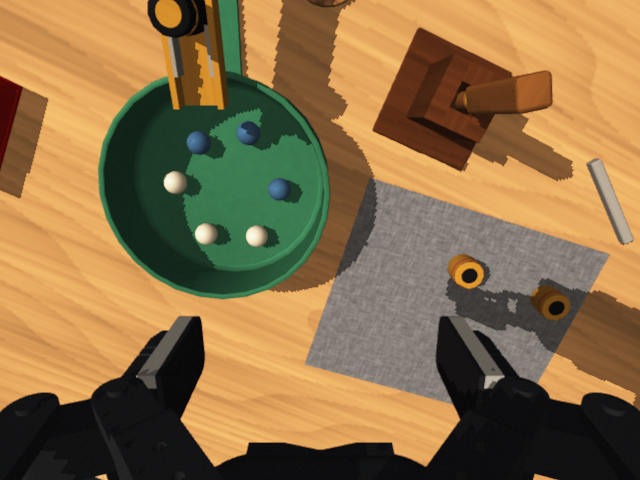

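```bash
python3 - <<'E'
from h import *
np.set_printoptions(precision=4,suppress=True)
c=get_calibration("wrist");W=dict(K=c["K"],world_to_cam=np.load("wc.npy"))
T=get_calibration("top");S=get_calibration("scene")
P=np.array([pz(W,*q,.065)[:2] for q in [(99,180),(329,195),(205,298),(120,245),(310,245),(290,95),(310,130)]])
A=np.c_[2*P,np.ones(len(P))];sol=np.linalg.lstsq(A,(P**2).sum(1),rcond=None)[0]
print("bowl",sol[:2],np.sqrt(sol[2]+sol[:2]@sol[:2]))
print("jamtop",pz(W,170,12,.13))
print("chute low",pz(W,172,108,.088),pz(W,226,107,.088))
print("c0",pz(W,469,275,.024),"c1",pz(W,557,307,.024))
print("holder corners",[pz(W,*q,.012)[:2] for q in [(419,28),(373,130),(465,170),(518,75)]])
print("rodtop",tri([(W,547,90),(T,250+447/2.9,150+124/2.9),(S,220+140/3,190+312/3)]),pz(W,547,90,.168))
for a in [.168]:print(proj(W,[.6592,-.1543,.169]))
E
python3 -m jog '[{"rx":0,"ry":0,"rz":0,"tx":0.03,"ty":-0.019,"tz":0.001,"jaw":-1},{"rx":0,"ry":0,"rz":0,"tx":0.03,"ty":-0.019,"tz":0.001,"jaw":-1},{"rx":0,"ry":0,"rz":0,"tx":0.03,"ty":-0.019,"tz":0.001,"jaw":-0.5},{"rx":0,"ry":0,"rz":0,"tx":0,"ty":0,"tz":0,"jaw":-0.3},{"rx":0,"ry":0,"rz":0,"tx":0,"ty":0,"tz":0,"jaw":-0.3},{"rx":0,"ry":0,"rz":0,"tx":0,"ty":0,"tz":0,"jaw":-0.3},{"rx":0,"ry":0,"rz":0,"tx":0,"ty":0,"tz":0,"jaw":-0.3}]'
python3 - <<'E'
from h import *
plan([.613,.03,.225],25.3)
c=get_calibration("wrist");np.save("wc.npy",c["world_to_cam"])
cv2.imwrite("pics/w3.png",snapshot("wrist")[:,:,::-1])
cv2.imwrite("pics/s3.png",snapshot("scene")[:,:,::-1])
E
```

```text
bowl [ 0.518  -0.0142] 0.08976092901971691
jamtop [0.6175 0.0306 0.13  ]
chute low [0.5655 0.0271 0.088 ] [ 0.5817 -0.0056  0.088 ]
c0 [ 0.5345 -0.2529  0.024 ] c1 [ 0.5423 -0.3472  0.024 ]
holder corners [array([ 0.699, -0.109]), array([ 0.6126, -0.1122]), array([ 0.6172, -0.2026]), array([ 0.7036, -0.2012])]
rodtop [ 0.6598 -0.1554  0.171 ] [ 0.6612 -0.159   0.168 ]
[537.5138  89.35  ]
time_s: 2.42
position: [0.5888, -0.0114, 0.2283]
tool_rot: [3.065, 0.685, -0.001]
force: [-0.5, -0.6, 0.0]
width: 0.0554
pos [ 0.5888 -0.0114  0.2283] w 0.0554 t 2.42 F [-0.5 -0.6  0. ]
rot share [ 0.0004  0.0005 -0.0011] deg [ 0.03  0.05 -0.1 ]  shift tool [ 0.0396 -0.0271  0.0033] rows 1.2011799048408467 per row [ 0.0198 -0.0135  0.0016]
```

View pics/w3.png

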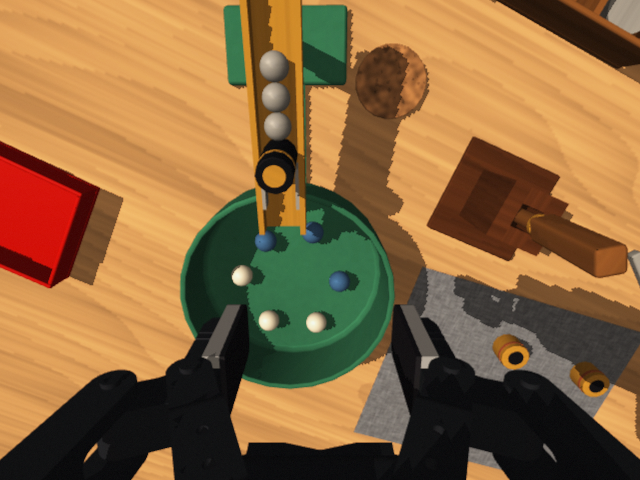

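View pics/s3.png

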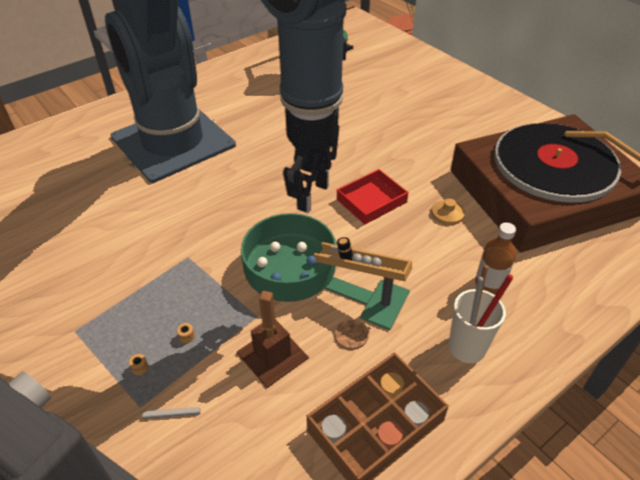

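```bash
python3 - <<'E'
from h import *
np.set_printoptions(precision=4,suppress=True)
c=get_calibration("wrist");W=dict(K=c["K"],world_to_cam=np.load("wc.npy"))
T=get_calibration("top");S=get_calibration("scene")
P=np.array([pz(W,*q,.065)[:2] for q in [(182,290),(393,285),(250,378),(200,337),(310,386),(365,220),(385,255)]])
A=np.c_[2*P,np.ones(len(P))];sol=np.linalg.lstsq(A,(P**2).sum(1),rcond=None)[0]
print("bowl",sol[:2],np.sqrt(sol[2]+sol[:2]@sol[:2]))
b=sol[:2]
for n,p in dict(jam=pz(W,274,174,.13),chl=(pz(W,258,236,.088)+pz(W,306,233,.088))/2,b0=pz(W,277,126,.1),b2=pz(W,274,66,.107)).items():
    print(n,p,np.linalg.norm(p[:2]-b),np.degrees(np.arctan2(p[1]-b[1],p[0]-b[0])))
print("c0",pz(W,515,357,.024),"c1",pz(W,597,385,.024))
print("holder corners",[pz(W,*q,.012)[:2] for q in [(474,137),(428,223),(515,260),(560,180)]])
print("rodtop",pz(W,611,258,.168))
print("rodtop tri",tri([(W,611,258),(T,250+447/2.9,150+124/2.9),(S,220+140/3,190+312/3)]))
E
```

```text
bowl [ 0.5179 -0.017 ] 0.08814855762025392
jam [0.6178 0.0318 0.13  ] 0.1111968336936781 26.049712338180615
chl [0.5723 0.0109 0.088 ] 0.0610822815566462 27.12957847458451
b0 [0.6419 0.0436 0.1   ] 0.1379614874942361 26.034058021767898
b2 [0.6736 0.0585 0.107 ] 0.17302361260975946 25.85626295594654
c0 [ 0.5345 -0.2528  0.024 ] c1 [ 0.5424 -0.3472  0.024 ]
holder corners [array([ 0.7002, -0.1072]), array([ 0.6163, -0.1096]), array([ 0.6199, -0.2027]), array([ 0.7011, -0.1966])]
rodtop [ 0.6603 -0.1515  0.168 ]
rodtop tri [ 0.6595 -0.1537  0.1673]
```

```bash
python3 - <<'E'
from h import *
plan([.619,.0324,.15],25.3)
E
```

```text
pos [ 0.5889 -0.0113  0.2285] w 0.0556 t 2.52 F [-0.5  0.1  0.4]
rot share [ 0.0003  0.0002 -0.0014] deg [ 0.03  0.02 -0.12]  shift tool [ 0.0459 -0.0267  0.0785] rows 2.3676158622082255 per row [ 0.0153 -0.0089  0.0262]
```

```bash
python3 -m jog '[{"rx":0,"ry":0,"rz":-0.0014,"tx":0.023,"ty":-0.0134,"tz":0.0,"jaw":-0.3},{"rx":0,"ry":0,"rz":0,"tx":0.023,"ty":-0.0133,"tz":0.02,"jaw":-0.3},{"rx":0,"ry":0,"rz":0,"tx":0,"ty":0,"tz":0.0285,"jaw":-0.3},{"rx":0,"ry":0,"rz":0,"tx":0,"ty":0,"tz":0.03,"jaw":-0.3},{"rx":0,"ry":0,"rz":0,"tx":0,"ty":0,"tz":0,"jaw":-0.3},{"rx":0,"ry":0,"rz":0,"tx":0,"ty":0,"tz":0,"jaw":-0.3},{"rx":0,"ry":0,"rz":0,"tx":0,"ty":0,"tz":0,"jaw":-0.3},{"rx":0,"ry":0,"rz":0,"tx":0,"ty":0,"tz":0,"jaw":-0.3}]'
python3 - <<'E'
from h import *
plan([.619,.0324,.103],25.3)
cv2.imwrite("pics/w4.png",snapshot("wrist")[:,:,::-1])
E
```

```text
time_s: 3.18
position: [0.6206, 0.0336, 0.152]
tool_rot: [3.064, 0.69, 0.005]
force: [-0.1, 1.0, 1.1]
width: 0.0553
pos [0.6206 0.0336 0.152 ] w 0.0553 t 3.18 F [-0.1  1.   1.1]
rot share [ 0.0007 -0.0018  0.0007] deg [ 0.07 -0.17  0.07]  shift tool [-0.0019  0.0004  0.049 ] rows 1.2258717935981778 per row [-0.001   0.0002  0.0245]
```

View pics/w4.png

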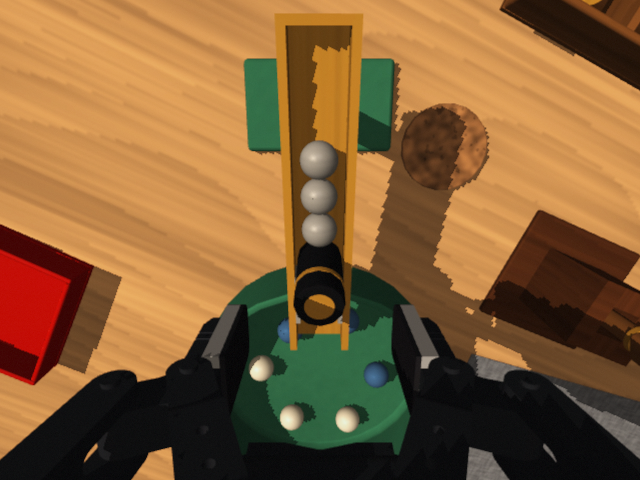

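```bash
python3 -m jog '[{"rx":0,"ry":0,"rz":0,"tx":-0.002,"ty":0,"tz":0.02,"jaw":-0.3},{"rx":0,"ry":0,"rz":0,"tx":0,"ty":0,"tz":0.017,"jaw":-0.3},{"rx":0,"ry":0,"rz":0,"tx":0,"ty":0,"tz":0.01,"jaw":-0.3},{"rx":0,"ry":0,"rz":0,"tx":0,"ty":0,"tz":0,"jaw":-0.3},{"rx":0,"ry":0,"rz":0,"tx":0,"ty":0,"tz":0,"jaw":-0.3},{"rx":0,"ry":0,"rz":0,"tx":0,"ty":0,"tz":0,"jaw":0},{"rx":0,"ry":0,"rz":0,"tx":0,"ty":0,"tz":0,"jaw":0.2},{"rx":0,"ry":0,"rz":0,"tx":0,"ty":0,"tz":0,"jaw":0.3},{"rx":0,"ry":0,"rz":0,"tx":0,"ty":0,"tz":0,"jaw":0.3},{"rx":0,"ry":0,"rz":0,"tx":0,"ty":0,"tz":0,"jaw":0.3}]' 30
python3 - <<'E'
from h import *
plan([.619,.0324,.103],25.3)
cv2.imwrite("pics/w5.png",snapshot("wrist")[:,:,::-1])
E
```

```text
time_s: 4.07
position: [0.6179, 0.0333, 0.1032]
tool_rot: [3.065, 0.691, 0.001]
force: [0.3, 0.4, 0.2]
width: 0.03
pos [0.6179 0.0333 0.1032] w 0.03 t 4.07 F [0.3 0.4 0.2]
rot share [ 0.0001 -0.0004  0.0014] deg [ 0.01 -0.03  0.13]  shift tool [0.0006 0.0013 0.0002] rows 0.035359838728468 per row [0.0006 0.0013 0.0002]
```

View pics/w5.png

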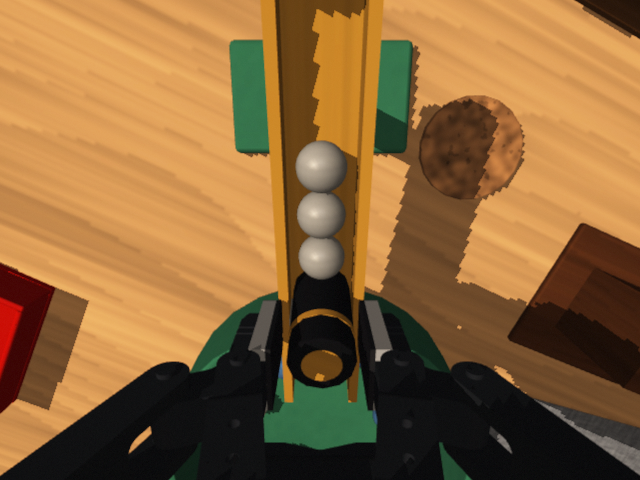

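The cap is centred between the pads, so I'll close on it and lift.

```bash
python3 -m jog '[{"rx":0,"ry":0,"rz":0,"tx":0,"ty":0,"tz":0,"jaw":1},{"rx":0,"ry":0,"rz":0,"tx":0,"ty":0,"tz":0,"jaw":1},{"rx":0,"ry":0,"rz":0,"tx":0,"ty":0,"tz":0,"jaw":1},{"rx":0,"ry":0,"rz":0,"tx":0,"ty":0,"tz":0,"jaw":1},{"rx":0,"ry":0,"rz":0,"tx":0,"ty":0,"tz":-0.01,"jaw":1},{"rx":0,"ry":0,"rz":0,"tx":0,"ty":0,"tz":-0.02,"jaw":1},{"rx":0,"ry":0,"rz":0,"tx":0,"ty":0,"tz":-0.02,"jaw":1},{"rx":0,"ry":0,"rz":0,"tx":0,"ty":0,"tz":-0.02,"jaw":1},{"rx":0,"ry":0,"rz":0,"tx":0,"ty":0,"tz":0,"jaw":1},{"rx":0,"ry":0,"rz":0,"tx":0,"ty":0,"tz":0,"jaw":1}]' 50
python3 - <<'E'
from h import *
plan([.4655,.234,.1],25.3)
cv2.imwrite("pics/w6.png",snapshot("wrist")[:,:,::-1])
E
```

```text
time_s: 4.95
position: [0.6183, 0.0333, 0.1743]
tool_rot: [3.064, 0.691, 0.004]
force: [0.1, 0.7, -1.0]
width: 0.0225
pos [0.6183 0.0333 0.1743] w 0.0225 t 4.95 F [ 0.1  0.7 -1. ]
rot share [ 0.0005 -0.0015  0.0014] deg [ 0.04 -0.13  0.12]  shift tool [-0.0524 -0.2467  0.0743] rows 6.573607821462689 per row [-0.0075 -0.0352  0.0106]
```

View pics/w6.png

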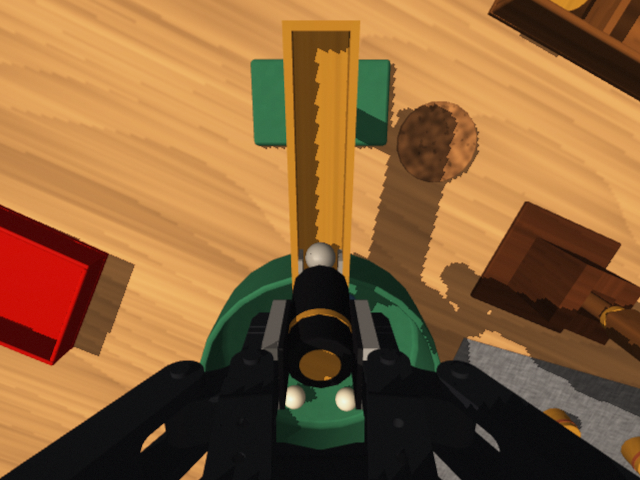

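```bash
python3 -m jog '[{"rx":0,"ry":0,"rz":0,"tx":-0.0075,"ty":-0.0352,"tz":0,"jaw":1},{"rx":0,"ry":0,"rz":0,"tx":-0.0075,"ty":-0.0352,"tz":0,"jaw":1},{"rx":0,"ry":0,"rz":0,"tx":-0.0075,"ty":-0.0352,"tz":0,"jaw":1},{"rx":0,"ry":0,"rz":0,"tx":-0.0075,"ty":-0.0352,"tz":0,"jaw":1},{"rx":0,"ry":0,"rz":0,"tx":-0.0075,"ty":-0.0352,"tz":0,"jaw":1},{"rx":0,"ry":0,"rz":0,"tx":-0.0075,"ty":-0.0352,"tz":0,"jaw":1},{"rx":0,"ry":0,"rz":0,"tx":-0.0075,"ty":-0.0352,"tz":0.02,"jaw":1},{"rx":0,"ry":0,"rz":0,"tx":0,"ty":0,"tz":0.03,"jaw":1},{"rx":0,"ry":0,"rz":0,"tx":0,"ty":0,"tz":0.024,"jaw":1},{"rx":0,"ry":0,"rz":0,"tx":0,"ty":0,"tz":0,"jaw":1}]'
python3 -m jog '[{"rx":0,"ry":0,"rz":0,"tx":0,"ty":0,"tz":0,"jaw":1},{"rx":0,"ry":0,"rz":0,"tx":0,"ty":0,"tz":0,"jaw":1},{"rx":0,"ry":0,"rz":0,"tx":0,"ty":0,"tz":0,"jaw":1}]'
python3 - <<'E'
from h import *
plan([.4655,.234,.03],25.3)
cv2.imwrite("pics/w7.png",snapshot("wrist")[:,:,::-1])
cv2.imwrite("pics/s7.png",snapshot("scene")[:,:,::-1])
E
```

```text
time_s: 5.83
position: [0.4612, 0.2323, 0.0945]
tool_rot: [3.062, 0.694, -0.012]
force: [-0.6, -0.1, -0.9]
width: 0.0226
time_s: 6.08
position: [0.4654, 0.2332, 0.1]
tool_rot: [-3.065, -0.69, -0.003]
force: [-0.4, 0.3, -1.0]
width: 0.0225
pos [0.4654 0.2332 0.1   ] w 0.0225 t 6.08 F [-0.4  0.3 -1. ]
rot share [-0.     -0.0011  0.0007] deg [-0.   -0.1   0.06]  shift tool [ 0.0004 -0.0007  0.07  ] rows 1.749504406563996 per row [ 0.0002 -0.0004  0.035 ]
```

View pics/w7.png

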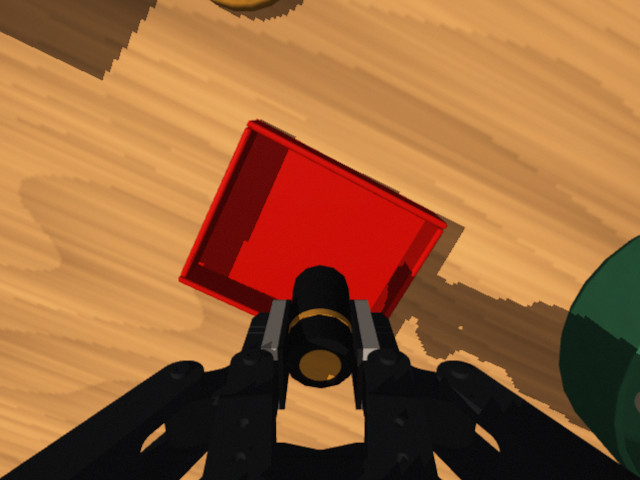

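View pics/s7.png

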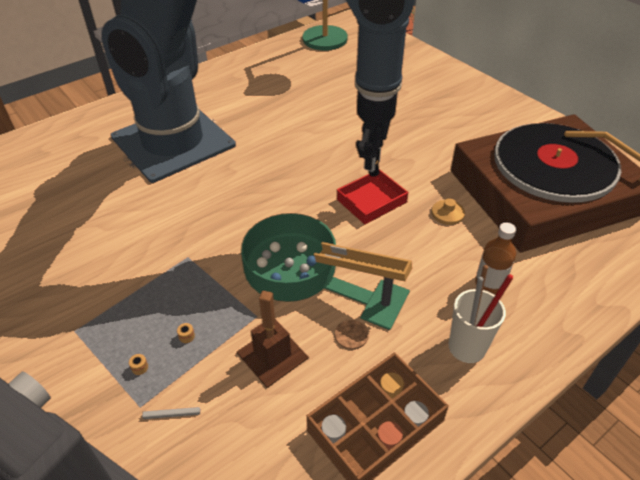

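```bash
python3 -m jog '[{"rx":0,"ry":0,"rz":0,"tx":0,"ty":0,"tz":0.025,"jaw":1},{"rx":0,"ry":0,"rz":0,"tx":0,"ty":0,"tz":0.025,"jaw":1},{"rx":0,"ry":0,"rz":0,"tx":0,"ty":0,"tz":0.02,"jaw":1},{"rx":0,"ry":0,"rz":0,"tx":0,"ty":0,"tz":0,"jaw":1},{"rx":0,"ry":0,"rz":0,"tx":0,"ty":0,"tz":0,"jaw":1},{"rx":0,"ry":0,"rz":0,"tx":0,"ty":0,"tz":0,"jaw":0},{"rx":0,"ry":0,"rz":0,"tx":0,"ty":0,"tz":0,"jaw":0},{"rx":0,"ry":0,"rz":0,"tx":0,"ty":0,"tz":0,"jaw":0},{"rx":0,"ry":0,"rz":0,"tx":0,"ty":0,"tz":0,"jaw":0},{"rx":0,"ry":0,"rz":0,"tx":0,"ty":0,"tz":0,"jaw":0}]'
python3 -m jog '[{"rx":0,"ry":0,"rz":0,"tx":0,"ty":0,"tz":-0.02,"jaw":0},{"rx":0,"ry":0,"rz":0,"tx":0,"ty":0,"tz":-0.04,"jaw":0},{"rx":0,"ry":0,"rz":0,"tx":0,"ty":0,"tz":-0.04,"jaw":0},{"rx":0,"ry":0,"rz":0,"tx":0,"ty":0,"tz":-0.04,"jaw":0},{"rx":0,"ry":0,"rz":0,"tx":0,"ty":0,"tz":-0.04,"jaw":-0.3},{"rx":0,"ry":0,"rz":0,"tx":0,"ty":0,"tz":0,"jaw":-0.3},{"rx":0,"ry":0,"rz":0,"tx":0,"ty":0,"tz":0,"jaw":-0.3}]'
python3 - <<'E'
from h import *
plan([.5345,-.253,.2],90)
plan([.5345,-.253,.2],0)
cv2.imwrite("pics/w8.png",snapshot("wrist")[:,:,::-1])
cv2.imwrite("pics/t8.png",snapshot("top")[:,:,::-1])
E
```

```text
time_s: 7.02
position: [0.4648, 0.2334, 0.0295]
tool_rot: [-3.064, -0.691, -0.002]
force: [0.5, -0.2, -0.2]
width: 0.0426
time_s: 7.6
position: [0.4656, 0.2338, 0.2115]
tool_rot: [-3.063, -0.691, -0.008]
force: [-0.2, 0.5, -0.0]
width: 0.0551
pos [0.4656 0.2338 0.2115] w 0.0551 t 7.6 F [-0.2  0.5 -0. ]
rot share [ 0.0018 -0.0032 -0.7177] deg [  0.16  -0.29 -64.59]  shift tool [-0.4868  0.0689  0.0115] rows 12.294846448953338 per row [-0.0374  0.0053  0.0009]
pos [0.4656 0.2338 0.2115] w 0.0551 t 7.6 F [-0.2  0.5 -0. ]
rot share [-0.0009 -0.0034  0.2823] deg [-0.08 -0.3  25.41]  shift tool [0.0689 0.4868 0.0115] rows 12.29484644895334 per row [0.0053 0.0374 0.0009]
```

View pics/w8.png

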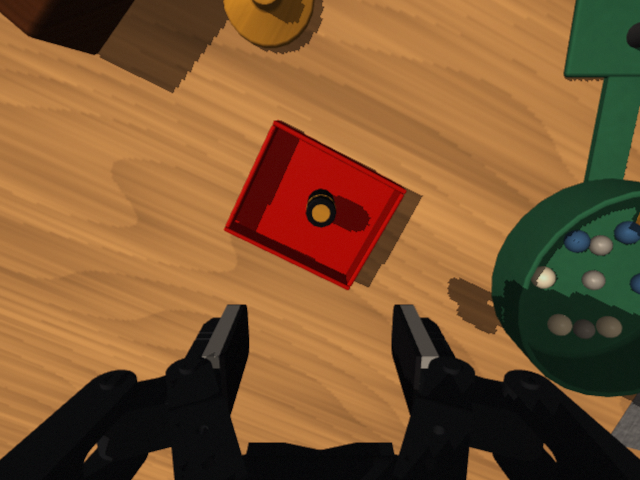

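View pics/t8.png

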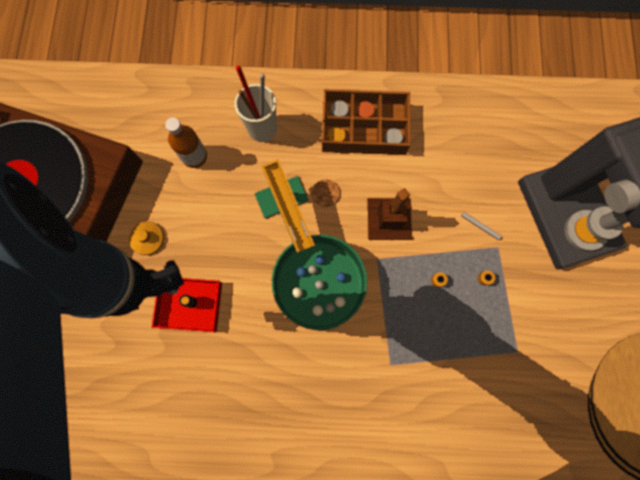

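```bash
python3 - <<'E'
from h import *
plan([.5345,-.253,.15],25.3)
E
```

```text
pos [0.4641 0.2329 0.2085] w 0.0554 t 7.7 F [-0.9 -0.  -0.5]
rot share [0.0001 0.0003 0.0013] deg [0.01 0.03 0.12]  shift tool [-0.144   0.4693  0.0585] rows 12.360259951343975 per row [-0.0111  0.0361  0.0045]
```

```bash
python3 -m jog '[{"rx":0,"ry":0,"rz":0,"tx":-0.0111,"ty":0.0361,"tz":0,"jaw":-0.3},{"rx":0,"ry":0,"rz":0,"tx":-0.0111,"ty":0.0361,"tz":0,"jaw":-0.3},{"rx":0,"ry":0,"rz":0,"tx":-0.0111,"ty":0.0361,"tz":0,"jaw":-0.3},{"rx":0,"ry":0,"rz":0,"tx":-0.0111,"ty":0.0361,"tz":0,"jaw":-0.3},{"rx":0,"ry":0,"rz":0,"tx":-0.0111,"ty":0.0361,"tz":0,"jaw":-0.3},{"rx":0,"ry":0,"rz":0,"tx":-0.0111,"ty":0.0361,"tz":0,"jaw":-0.3},{"rx":0,"ry":0,"rz":0,"tx":-0.0111,"ty":0.0361,"tz":0,"jaw":-0.3},{"rx":0,"ry":0,"rz":0,"tx":-0.0111,"ty":0.0361,"tz":0,"jaw":-0.3},{"rx":0,"ry":0,"rz":0,"tx":-0.0111,"ty":0.0361,"tz":0,"jaw":-0.3},{"rx":0,"ry":0,"rz":0,"tx":-0.0111,"ty":0.0361,"tz":0,"jaw":-0.3}]'
python3 -m jog '[{"rx":0,"ry":0,"rz":0,"tx":-0.0111,"ty":0.0361,"tz":0.015,"jaw":-0.3},{"rx":0,"ry":0,"rz":0,"tx":-0.0111,"ty":0.0361,"tz":0.015,"jaw":-0.3},{"rx":0,"ry":0,"rz":0,"tx":-0.0111,"ty":0.0361,"tz":0.015,"jaw":-0.3},{"rx":0,"ry":0,"rz":0,"tx":0,"ty":0,"tz":0.014,"jaw":-0.3},{"rx":0,"ry":0,"rz":0,"tx":0,"ty":0,"tz":0,"jaw":-0.3},{"rx":0,"ry":0,"rz":0,"tx":0,"ty":0,"tz":0,"jaw":-0.3},{"rx":0,"ry":0,"rz":0,"tx":0,"ty":0,"tz":0,"jaw":-0.3},{"rx":0,"ry":0,"rz":0,"tx":0,"ty":0,"tz":0,"jaw":-0.3}]'
python3 - <<'E'
from h import *
plan([.5345,-.253,.02],25.3)
c=get_calibration("wrist");np.save("wc.npy",c["world_to_cam"])
cv2.imwrite("pics/w9.png",snapshot("wrist")[:,:,::-1])
E
```

```text
time_s: 8.53
position: [0.5182, -0.1422, 0.2071]
tool_rot: [-3.063, -0.691, 0.005]
force: [1.1, 0.9, 0.4]
width: 0.0554
time_s: 9.2
position: [0.5361, -0.2512, 0.1503]
tool_rot: [-3.064, -0.694, -0.001]
force: [0.3, 0.7, -0.1]
width: 0.0552
pos [ 0.5361 -0.2512  0.1503] w 0.0552 t 9.2 F [ 0.3  0.7 -0.1]
rot share [-0.     -0.0004  0.0027] deg [-0.   -0.04  0.24]  shift tool [-0.0022  0.0009  0.1303] rows 3.258647061739063 per row [-0.0006  0.0002  0.0326]
```

View pics/w9.png

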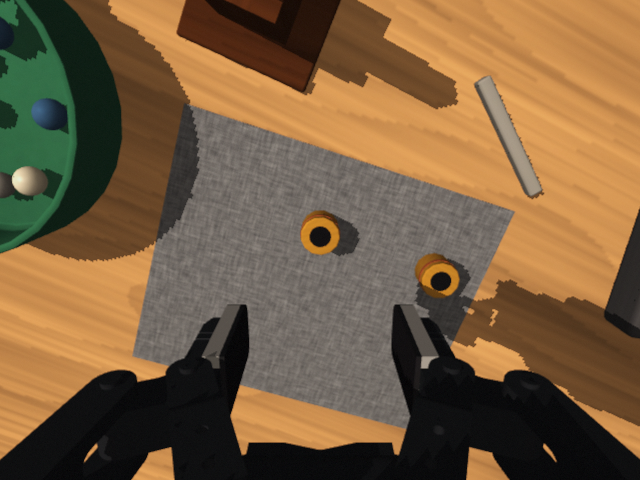

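```bash
python3 - <<'E'
from h import *
np.set_printoptions(precision=4,suppress=True)
c=get_calibration("wrist");W=dict(K=c["K"],world_to_cam=np.load("wc.npy"))
a=pz(W,320,236,.024);print(a,pz(W,440,282,.024))
plan([*a[:2],.004],25.3)
E
```

```text
[ 0.5344 -0.2529  0.024 ] [ 0.5405 -0.3465  0.024 ]
pos [ 0.5362 -0.2514  0.1505] w 0.0557 t 9.25 F [-0.6 -0.9 -0.2]
rot share [ 0.0003 -0.0006  0.0026] deg [ 0.02 -0.05  0.24]  shift tool [-0.0023  0.0005  0.1465] rows 3.6640678419817556 per row [-0.0006  0.0001  0.0366]
```

```bash
python3 -m jog '[{"rx":0,"ry":0,"rz":0,"tx":-0.0023,"ty":0.0005,"tz":0.035,"jaw":-0.3},{"rx":0,"ry":0,"rz":0,"tx":0,"ty":0,"tz":0.04,"jaw":-0.3},{"rx":0,"ry":0,"rz":0,"tx":0,"ty":0,"tz":0.035,"jaw":-0.3},{"rx":0,"ry":0,"rz":0,"tx":0,"ty":0,"tz":0.02,"jaw":-0.3},{"rx":0,"ry":0,"rz":0,"tx":0,"ty":0,"tz":0.012,"jaw":-0.3},{"rx":0,"ry":0,"rz":0,"tx":0,"ty":0,"tz":0,"jaw":-0.3},{"rx":0,"ry":0,"rz":0,"tx":0,"ty":0,"tz":0,"jaw":-0.3},{"rx":0,"ry":0,"rz":0,"tx":0,"ty":0,"tz":0,"jaw":-0.3}]'
python3 - <<'E'
from h import *
cv2.imwrite("pics/w10.png",snapshot("wrist")[:,:,::-1])
E
```

```text
time_s: 9.92
position: [0.535, -0.2543, 0.0095]
tool_rot: [3.063, 0.691, 0.003]
force: [-0.1, -0.1, -0.4]
width: 0.0556
```

View pics/w10.png

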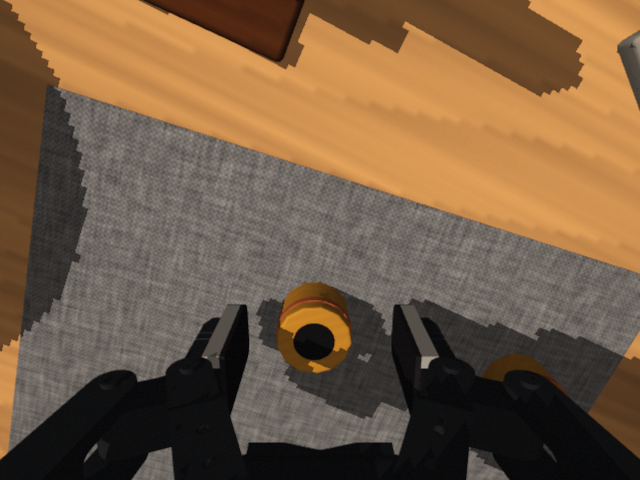

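```bash
python3 -m jog '[{"rx":0,"ry":0,"rz":0,"tx":0,"ty":0,"tz":0.004,"jaw":-0.3},{"rx":0,"ry":0,"rz":0,"tx":0,"ty":0,"tz":0,"jaw":-0.3},{"rx":0,"ry":0,"rz":0,"tx":0,"ty":0,"tz":0,"jaw":1},{"rx":0,"ry":0,"rz":0,"tx":0,"ty":0,"tz":0,"jaw":1},{"rx":0,"ry":0,"rz":0,"tx":0,"ty":0,"tz":0,"jaw":1},{"rx":0,"ry":0,"rz":0,"tx":0,"ty":0,"tz":0,"jaw":1},{"rx":0,"ry":0,"rz":0,"tx":0,"ty":0,"tz":0,"jaw":1},{"rx":0,"ry":0,"rz":0,"tx":0,"ty":0,"tz":0,"jaw":1},{"rx":0,"ry":0,"rz":0,"tx":0,"ty":0,"tz":0,"jaw":1}]' 60
python3 -m jog '[{"rx":0,"ry":0,"rz":0,"tx":0,"ty":0,"tz":-0.02,"jaw":1},{"rx":0,"ry":0,"rz":0,"tx":0,"ty":0,"tz":-0.03,"jaw":1},{"rx":0,"ry":0,"rz":0,"tx":0,"ty":0,"tz":-0.04,"jaw":1},{"rx":0,"ry":0,"rz":0,"tx":0,"ty":0,"tz":-0.04,"jaw":1},{"rx":0,"ry":0,"rz":0,"tx":0,"ty":0,"tz":0,"jaw":1},{"rx":0,"ry":0,"rz":0,"tx":0,"ty":0,"tz":0,"jaw":1},{"rx":0,"ry":0,"rz":0,"tx":0,"ty":0,"tz":0,"jaw":1},{"rx":0,"ry":0,"rz":0,"tx":0,"ty":0,"tz":0,"jaw":1}]'
python3 - <<'E'
from h import *
plan([.505,-.03,.13],25.3)
cv2.imwrite("pics/w11.png",snapshot("wrist")[:,:,::-1])
cv2.imwrite("pics/t11.png",snapshot("top")[:,:,::-1])
E
```

```text
time_s: 10.72
position: [0.5339, -0.2541, 0.0044]
tool_rot: [3.064, 0.691, 0.001]
force: [-2.1, 0.2, 6.0]
width: 0.0258
time_s: 11.38
position: [0.5329, -0.2537, 0.1326]
tool_rot: [-3.063, -0.691, 0.003]
force: [0.5, -0.2, -0.1]
width: 0.0258
pos [ 0.5329 -0.2537  0.1326] w 0.0258 t 11.38 F [ 0.5 -0.2 -0.1]
rot share [-0.0011  0.001   0.0015] deg [-0.1   0.09  0.13]  shift tool [ 0.0703 -0.2141  0.0026] rows 5.635121848313861 per row [ 0.0117 -0.0357  0.0004]
```

View pics/w11.png

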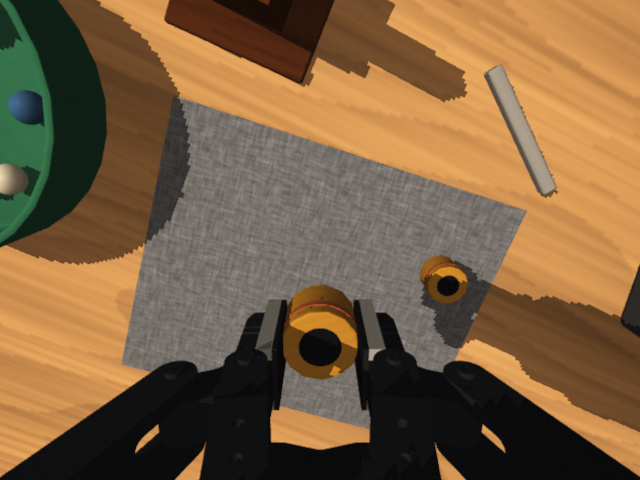

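```bash
python3 -m jog '[{"rx":0,"ry":0,"rz":0,"tx":0.0117,"ty":-0.0357,"tz":0,"jaw":1},{"rx":0,"ry":0,"rz":0,"tx":0.0117,"ty":-0.0357,"tz":0,"jaw":1},{"rx":0,"ry":0,"rz":0,"tx":0.0117,"ty":-0.0357,"tz":0,"jaw":1},{"rx":0,"ry":0,"rz":0,"tx":0.0117,"ty":-0.0357,"tz":0,"jaw":1},{"rx":0,"ry":0,"rz":0,"tx":0.0117,"ty":-0.0357,"tz":0,"jaw":1},{"rx":0,"ry":0,"rz":0,"tx":0.0117,"ty":-0.0357,"tz":0,"jaw":1},{"rx":0,"ry":0,"rz":0,"tx":0,"ty":0,"tz":0,"jaw":1},{"rx":0,"ry":0,"rz":0,"tx":0,"ty":0,"tz":0,"jaw":1},{"rx":0,"ry":0,"rz":0,"tx":0,"ty":0,"tz":0.02,"jaw":1},{"rx":0,"ry":0,"rz":0,"tx":0,"ty":0,"tz":0.02,"jaw":1}]'
python3 - <<'E'
from h import *
plan([.505,-.03,.048],25.3)
cv2.imwrite("pics/w12.png",snapshot("wrist")[:,:,::-1])
E
```

```text
time_s: 12.32
position: [0.506, -0.0317, 0.0936]
tool_rot: [3.064, 0.689, 0.003]
force: [-0.7, -0.4, -1.2]
width: 0.0261
pos [ 0.506  -0.0317  0.0936] w 0.0261 t 12.32 F [-0.7 -0.4 -1.2]
rot share [ 0.0009 -0.0009  0.0006] deg [ 0.08 -0.08  0.06]  shift tool [-0.0002 -0.002   0.0456] rows 1.1408625933987295 per row [-0.0001 -0.001   0.0228]
```

View pics/w12.png

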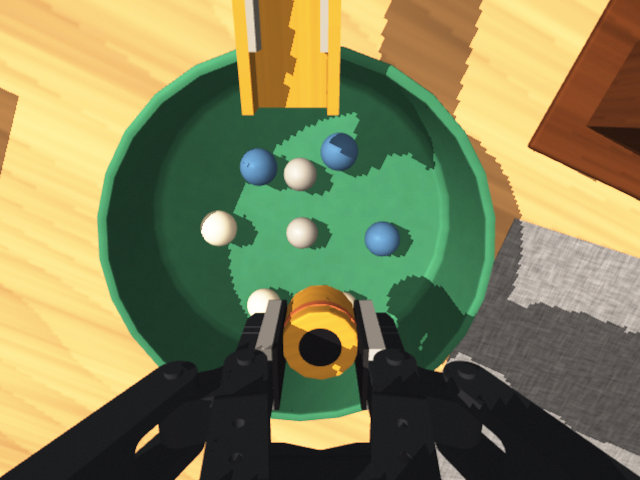

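```bash
python3 -m jog '[{"rx":0,"ry":0,"rz":0,"tx":0,"ty":0,"tz":0.02,"jaw":1},{"rx":0,"ry":0,"rz":0,"tx":0,"ty":0,"tz":0.02,"jaw":1},{"rx":0,"ry":0,"rz":0,"tx":0,"ty":0,"tz":0,"jaw":1},{"rx":0,"ry":0,"rz":0,"tx":0,"ty":0,"tz":0,"jaw":1},{"rx":0,"ry":0,"rz":0,"tx":0,"ty":0,"tz":0,"jaw":0.1},{"rx":0,"ry":0,"rz":0,"tx":0,"ty":0,"tz":0,"jaw":0.1},{"rx":0,"ry":0,"rz":0,"tx":0,"ty":0,"tz":0,"jaw":0.1},{"rx":0,"ry":0,"rz":0,"tx":0,"ty":0,"tz":-0.02,"jaw":0.1},{"rx":0,"ry":0,"rz":0,"tx":0,"ty":0,"tz":-0.04,"jaw":0},{"rx":0,"ry":0,"rz":0,"tx":0,"ty":0,"tz":-0.04,"jaw":-0.3}]'
python3 -m jog '[{"rx":0,"ry":0,"rz":0,"tx":0,"ty":0,"tz":0,"jaw":-0.3},{"rx":0,"ry":0,"rz":0,"tx":0,"ty":0,"tz":0,"jaw":-0.3},{"rx":0,"ry":0,"rz":0,"tx":0,"ty":0,"tz":0,"jaw":-0.3}]'
python3 - <<'E'
from h import *
plan([.5405,-.3465,.15],25.3)
cv2.imwrite("pics/w13.png",snapshot("wrist")[:,:,::-1])
cv2.imwrite("pics/t13.png",snapshot("top")[:,:,::-1])
E
```

```text
time_s: 13.2
position: [0.5043, -0.0304, 0.155]
tool_rot: [-3.064, -0.692, 0.003]
force: [1.9, 0.3, -0.1]
width: 0.0534
time_s: 13.45
position: [0.5052, -0.0305, 0.1544]
tool_rot: [3.064, 0.691, 0.002]
force: [-0.3, -0.4, -1.2]
width: 0.0556
pos [ 0.5052 -0.0305  0.1544] w 0.0556 t 13.45 F [-0.3 -0.4 -1.2]
rot share [ 0.0004 -0.0007  0.0014] deg [ 0.03 -0.06  0.12]  shift tool [-0.1031  0.3008  0.0044] rows 7.949942702145058 per row [-0.0129  0.0376  0.0006]
```

View pics/w13.png

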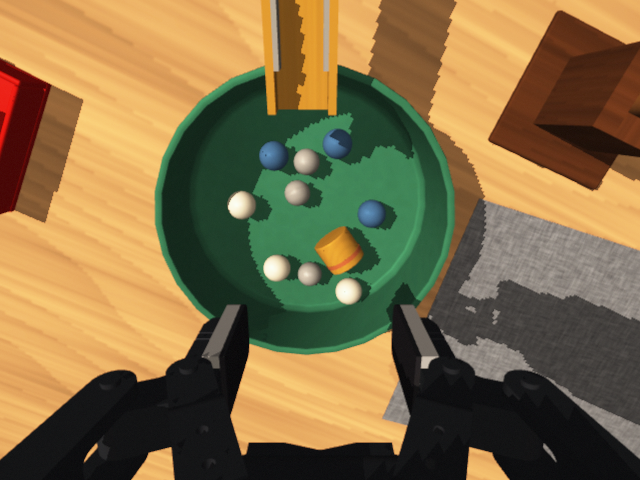

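View pics/t13.png

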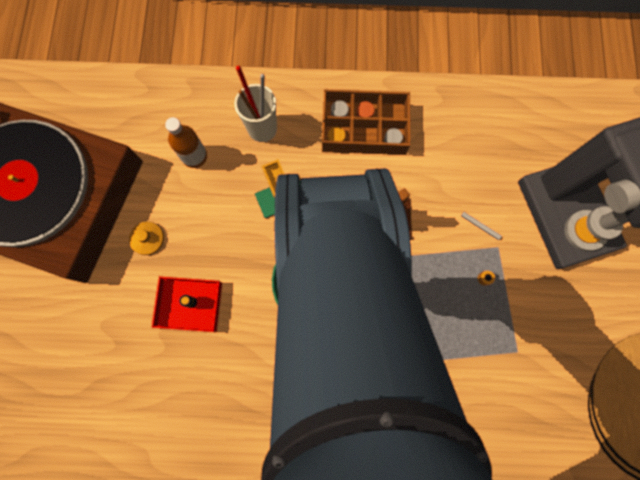

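```bash
python3 -m jog '[{"rx":0,"ry":0,"rz":0,"tx":-0.0129,"ty":0.0376,"tz":0,"jaw":-0.3},{"rx":0,"ry":0,"rz":0,"tx":-0.0129,"ty":0.0376,"tz":0,"jaw":-0.3},{"rx":0,"ry":0,"rz":0,"tx":-0.0129,"ty":0.0376,"tz":0,"jaw":-0.3},{"rx":0,"ry":0,"rz":0,"tx":-0.0129,"ty":0.0376,"tz":0,"jaw":-0.3},{"rx":0,"ry":0,"rz":0,"tx":-0.0129,"ty":0.0376,"tz":0,"jaw":-0.3},{"rx":0,"ry":0,"rz":0,"tx":-0.0129,"ty":0.0376,"tz":0,"jaw":-0.3},{"rx":0,"ry":0,"rz":0,"tx":-0.0129,"ty":0.0376,"tz":0,"jaw":-0.3},{"rx":0,"ry":0,"rz":0,"tx":-0.0129,"ty":0.0376,"tz":0,"jaw":-0.3},{"rx":0,"ry":0,"rz":0,"tx":0,"ty":0,"tz":0.03,"jaw":-0.3},{"rx":0,"ry":0,"rz":0,"tx":0,"ty":0,"tz":0.03,"jaw":-0.3}]'
python3 -m jog '[{"rx":0,"ry":0,"rz":0,"tx":0,"ty":0,"tz":0,"jaw":-0.3},{"rx":0,"ry":0,"rz":0,"tx":0,"ty":0,"tz":0,"jaw":-0.3},{"rx":0,"ry":0,"rz":0,"tx":0,"ty":0,"tz":0,"jaw":-0.3},{"rx":0,"ry":0,"rz":0,"tx":0,"ty":0,"tz":0,"jaw":-0.3}]'
python3 - <<'E'
from h import *
c=get_calibration("wrist");np.save("wc.npy",c["world_to_cam"])
cv2.imwrite("pics/w14.png",snapshot("wrist")[:,:,::-1])
plan([.5405,-.3465,.004],25.3)
print(proj(c,[.5405,-.3465,.024]))
E
```

```text
time_s: 14.38
position: [0.5408, -0.3504, 0.0927]
tool_rot: [3.064, 0.684, 0.001]
force: [-0.2, 1.1, -1.0]
width: 0.0556
time_s: 14.72
position: [0.5422, -0.3463, 0.0954]
tool_rot: [3.063, 0.692, 0.002]
force: [0.4, 0.9, 0.2]
width: 0.0553
pos [ 0.5422 -0.3464  0.0955] w 0.0555 t 14.77 F [-0.6  0.6 -0.3]
rot share [ 0.0013 -0.0009  0.0019] deg [ 0.11 -0.08  0.17]  shift tool [-0.0016 -0.0006  0.0915] rows 2.2885555585732393 per row [-0.0005 -0.0002  0.0305]
[317.65020681 262.64330096]
```

View pics/w14.png

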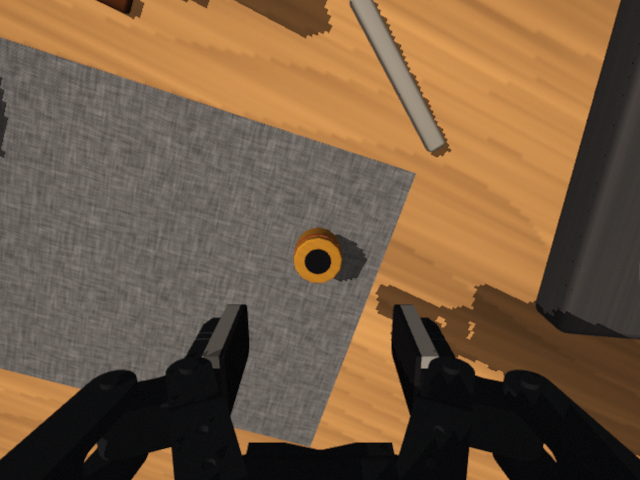

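```bash
python3 - <<'E'
from h import *
np.set_printoptions(precision=4,suppress=True)
T=get_calibration("top")
for q in [(520,183),(555,268),(487,278)]:print(q,pz(T,*q,0.02),pz(T,*q,.1))
im=cv2.imread("pics/t13.png");crop(im,420,100,640,300,3,"t13c.png")
E
```

```text
(520, 183) [ 0.7389 -0.4218  0.02  ] [ 0.7089 -0.3852  0.1   ]
(555, 268) [ 0.5643 -0.481   0.02  ] [ 0.5502 -0.439   0.1   ]
(487, 278) [ 0.5394 -0.3461  0.02  ] [ 0.5275 -0.3164  0.1   ]
```

View pics/t13c.png

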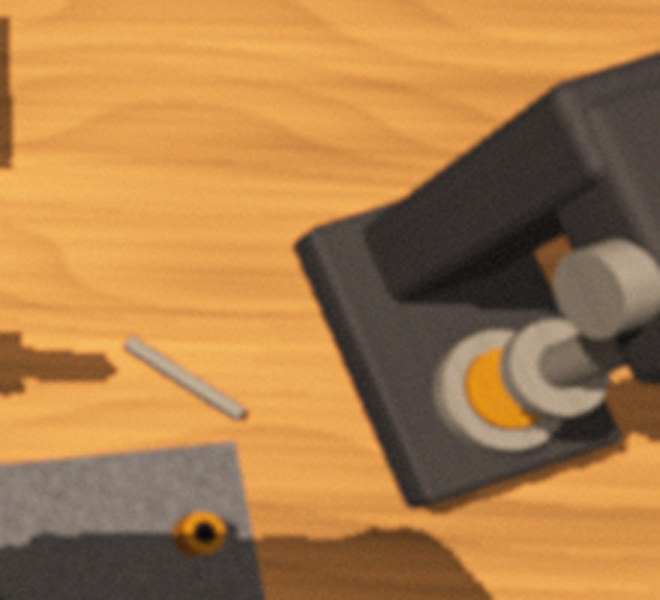

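```bash
python3 -m jog '[{"rx":0,"ry":0,"rz":0,"tx":-0.0016,"ty":-0.0006,"tz":0.035,"jaw":-0.3},{"rx":0,"ry":0,"rz":0,"tx":0,"ty":0,"tz":0.03,"jaw":-0.3},{"rx":0,"ry":0,"rz":0,"tx":0,"ty":0,"tz":0.02,"jaw":-0.3},{"rx":0,"ry":0,"rz":0,"tx":0,"ty":0,"tz":0.006,"jaw":-0.3},{"rx":0,"ry":0,"rz":0,"tx":0,"ty":0,"tz":0,"jaw":-0.3},{"rx":0,"ry":0,"rz":0,"tx":0,"ty":0,"tz":0,"jaw":-0.3},{"rx":0,"ry":0,"rz":0,"tx":0,"ty":0,"tz":0,"jaw":0},{"rx":0,"ry":0,"rz":0,"tx":0,"ty":0,"tz":0,"jaw":1},{"rx":0,"ry":0,"rz":0,"tx":0,"ty":0,"tz":0,"jaw":1},{"rx":0,"ry":0,"rz":0,"tx":0,"ty":0,"tz":0,"jaw":1}]' 60
python3 -m jog '[{"rx":0,"ry":0,"rz":0,"tx":0,"ty":0,"tz":0,"jaw":1},{"rx":0,"ry":0,"rz":0,"tx":0,"ty":0,"tz":0,"jaw":1},{"rx":0,"ry":0,"rz":0,"tx":0,"ty":0,"tz":-0.02,"jaw":1},{"rx":0,"ry":0,"rz":0,"tx":0,"ty":0,"tz":-0.03,"jaw":1},{"rx":0,"ry":0,"rz":0,"tx":0,"ty":0,"tz":-0.04,"jaw":1},{"rx":0,"ry":0,"rz":0,"tx":0,"ty":0,"tz":-0.04,"jaw":1},{"rx":0,"ry":0,"rz":0,"tx":0,"ty":0,"tz":0,"jaw":1},{"rx":0,"ry":0,"rz":0,"tx":0,"ty":0,"tz":0,"jaw":1},{"rx":0,"ry":0,"rz":0,"tx":0,"ty":0,"tz":0,"jaw":1},{"rx":0,"ry":0,"rz":0,"tx":0,"ty":0,"tz":0,"jaw":1}]'
python3 - <<'E'
from h import *
cv2.imwrite("pics/w15.png",snapshot("wrist")[:,:,::-1])
plan([.512,.005,.13],25.3)
E
```

```text
time_s: 15.6
position: [0.5404, -0.3471, 0.0048]
tool_rot: [3.063, 0.691, 0.003]
force: [-0.4, 0.6, 8.2]
width: 0.0261
time_s: 16.43
position: [0.5388, -0.3461, 0.1319]
tool_rot: [-3.063, -0.691, 0.002]
force: [-0.8, -0.4, -0.9]
width: 0.0261
pos [ 0.5387 -0.3461  0.1316] w 0.026 t 16.48 F [ 0.1 -0.  -0.7]
rot share [-0.0012  0.0008  0.0015] deg [-0.1   0.07  0.13]  shift tool [ 0.1259 -0.3289  0.0016] rows 8.803349331646611 per row [ 0.014  -0.0365  0.0002]
```

View pics/w15.png

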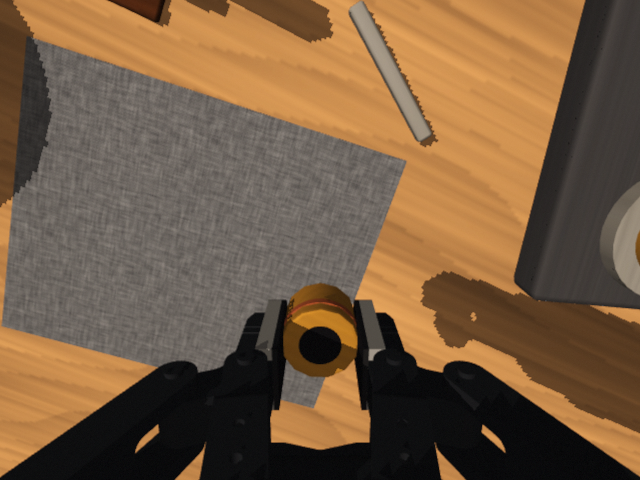

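```bash
python3 -m jog '[{"rx":0,"ry":0,"rz":0,"tx":0.014,"ty":-0.0365,"tz":0,"jaw":1},{"rx":0,"ry":0,"rz":0,"tx":0.014,"ty":-0.0365,"tz":0,"jaw":1},{"rx":0,"ry":0,"rz":0,"tx":0.014,"ty":-0.0365,"tz":0,"jaw":1},{"rx":0,"ry":0,"rz":0,"tx":0.014,"ty":-0.0365,"tz":0,"jaw":1},{"rx":0,"ry":0,"rz":0,"tx":0.014,"ty":-0.0365,"tz":0,"jaw":1},{"rx":0,"ry":0,"rz":0,"tx":0.014,"ty":-0.0365,"tz":0,"jaw":1},{"rx":0,"ry":0,"rz":0,"tx":0.014,"ty":-0.0365,"tz":0,"jaw":1},{"rx":0,"ry":0,"rz":0,"tx":0.014,"ty":-0.0365,"tz":0,"jaw":1},{"rx":0,"ry":0,"rz":0,"tx":0.014,"ty":-0.0365,"tz":0,"jaw":1},{"rx":0,"ry":0,"rz":0,"tx":0,"ty":0,"tz":0,"jaw":1}]'
python3 -m jog '[{"rx":0,"ry":0,"rz":0,"tx":0,"ty":0,"tz":0.02,"jaw":1},{"rx":0,"ry":0,"rz":0,"tx":0,"ty":0,"tz":0.02,"jaw":1},{"rx":0,"ry":0,"rz":0,"tx":0,"ty":0,"tz":0,"jaw":1},{"rx":0,"ry":0,"rz":0,"tx":0,"ty":0,"tz":0,"jaw":1}]'
python3 - <<'E'
from h import *
cv2.imwrite("pics/w16.png",snapshot("wrist")[:,:,::-1])
plan([.512,.005,.05],25.3)
E
```

```text
time_s: 17.32
position: [0.5111, 0.0136, 0.1319]
tool_rot: [-3.056, -0.707, 0.001]
force: [0.0, 1.0, -1.3]
width: 0.0261
time_s: 17.65
position: [0.5111, 0.004, 0.0916]
tool_rot: [-3.064, -0.691, 0.006]
force: [0.9, -0.1, -0.2]
width: 0.0258
pos [0.5119 0.004  0.0925] w 0.0264 t 17.7 F [-1.1  0.9 -0.3]
rot share [-0.0004  0.0011  0.0012] deg [-0.04  0.09  0.11]  shift tool [ 0.0006 -0.0009  0.0425] rows 1.063797861364574 per row [ 0.0003 -0.0004  0.0213]
```

View pics/w16.png

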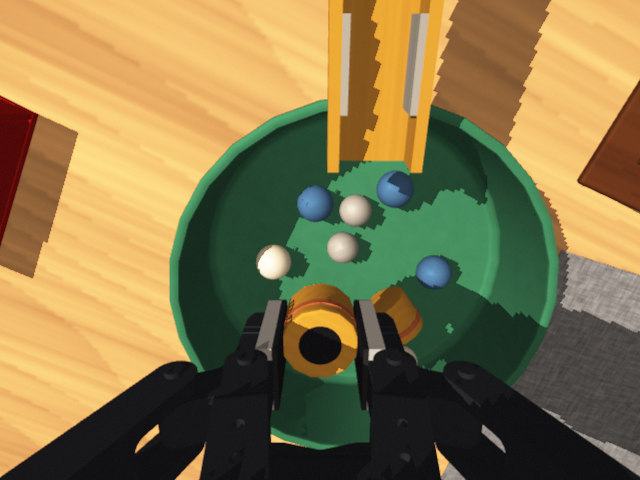

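```bash
python3 -m jog '[{"rx":0,"ry":0,"rz":0,"tx":0,"ty":-0.01,"tz":0.02,"jaw":1},{"rx":0,"ry":0,"rz":0,"tx":0,"ty":0,"tz":0.022,"jaw":1},{"rx":0,"ry":0,"rz":0,"tx":0,"ty":0,"tz":0,"jaw":1},{"rx":0,"ry":0,"rz":0,"tx":0,"ty":0,"tz":0,"jaw":1},{"rx":0,"ry":0,"rz":0,"tx":0,"ty":0,"tz":0,"jaw":0.1},{"rx":0,"ry":0,"rz":0,"tx":0,"ty":0,"tz":0,"jaw":0.1},{"rx":0,"ry":0,"rz":0,"tx":0,"ty":0,"tz":0,"jaw":0.1},{"rx":0,"ry":0,"rz":0,"tx":0,"ty":0,"tz":-0.02,"jaw":0.1},{"rx":0,"ry":0,"rz":0,"tx":0,"ty":0,"tz":-0.04,"jaw":0},{"rx":0,"ry":0,"rz":0,"tx":0,"ty":0,"tz":-0.04,"jaw":-0.3}]'
python3 -m jog '[{"rx":0,"ry":0,"rz":0,"tx":0,"ty":0,"tz":-0.04,"jaw":-0.3},{"rx":0,"ry":0,"rz":0,"tx":0,"ty":0,"tz":-0.04,"jaw":-0.3},{"rx":0,"ry":0,"rz":0,"tx":0,"ty":0,"tz":0,"jaw":-0.3},{"rx":0,"ry":0,"rz":0,"tx":0,"ty":0,"tz":0,"jaw":-0.3},{"rx":0,"ry":0,"rz":0,"tx":0,"ty":0,"tz":0,"jaw":-0.3}]'
python3 - <<'E'
from h import *
c=get_calibration("wrist");np.save("wc.npy",c["world_to_cam"])
cv2.imwrite("pics/w17.png",snapshot("wrist")[:,:,::-1])
plan([.512,.005,.05],25.3)
E
```

```text
time_s: 18.53
position: [0.507, 0.0131, 0.1519]
tool_rot: [-3.064, -0.691, 0.003]
force: [1.5, 0.0, 0.6]
width: 0.0535
time_s: 18.95
position: [0.5077, 0.0131, 0.2313]
tool_rot: [3.064, 0.691, 0.001]
force: [-0.2, 0.2, -0.6]
width: 0.0555
pos [0.5073 0.0131 0.2304] w 0.0554 t 19.0 F [-0.4  0.2  0.6]
rot share [-0.0001  0.0005  0.0014] deg [-0.01  0.05  0.12]  shift tool [0.0008 0.0093 0.1804] rows 4.5170513323449 per row [0.0002 0.0019 0.0361]
```

View pics/w17.png

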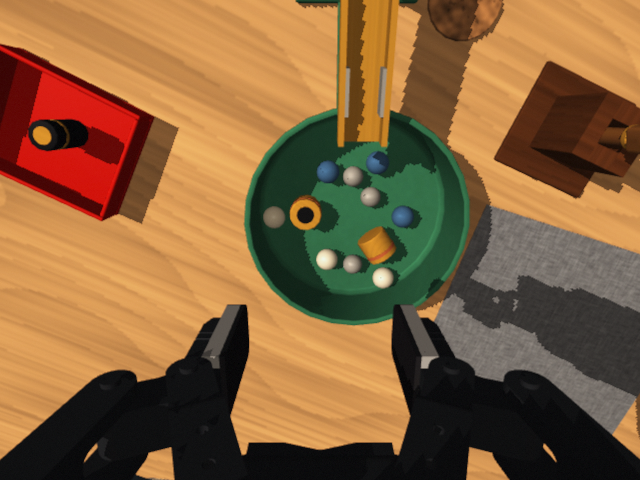

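```bash
python3 - <<'E'
from h import *
np.set_printoptions(precision=4,suppress=True)
c=get_calibration("wrist");W=dict(K=c["K"],world_to_cam=np.load("wc.npy"))
M=W["world_to_cam"];print("cam",-M[:3,:3].T@M[:3,3])
P=np.array([pz(W,*q,.065)[:2] for q in [(246,212),(469,212),(352,323),(274,288),(438,288),(425,128),(275,140)]])
A=np.c_[2*P,np.ones(len(P))];sol=np.linalg.lstsq(A,(P**2).sum(1),rcond=None)[0]
print("bowl",sol[:2],np.sqrt(sol[2]+sol[:2]@sol[:2]))
l=(pz(W,338,146,.088)+pz(W,388,146,.088))/2;print(l, l[:2]-sol[:2])
print("cap top",pz(W,43,134,.05))
# chute-based bowl estimate: mid at 65mm along
plan([.59,-.185,.27],25.3)
E
```

```text
cam [0.5786 0.0463 0.3747]
bowl [ 0.5173 -0.0157] 0.08861421606663213
[0.5732 0.0103 0.088 ] [0.0559 0.026 ]
cap top [0.4736 0.235  0.05  ]
pos [0.5073 0.0131 0.2304] w 0.0554 t 19.0 F [-0.4  0.2  0.6]
rot share [-0.0001  0.0005  0.0014] deg [-0.01  0.05  0.12]  shift tool [-0.0099  0.2145 -0.0396] rows 5.457512576013837 per row [-0.0017  0.0357 -0.0066]
```

```bash
python3 -m jog '[{"rx":0,"ry":0,"rz":0,"tx":-0.0017,"ty":0.0357,"tz":-0.0066,"jaw":-0.3},{"rx":0,"ry":0,"rz":0,"tx":-0.0017,"ty":0.0357,"tz":-0.0066,"jaw":-0.3},{"rx":0,"ry":0,"rz":0,"tx":-0.0017,"ty":0.0357,"tz":-0.0066,"jaw":-0.3},{"rx":0,"ry":0,"rz":0,"tx":-0.0017,"ty":0.0357,"tz":-0.0066,"jaw":-0.3},{"rx":0,"ry":0,"rz":0,"tx":-0.0017,"ty":0.0357,"tz":-0.0066,"jaw":-0.3},{"rx":0,"ry":0,"rz":0,"tx":-0.0017,"ty":0.0357,"tz":-0.0066,"jaw":-0.3},{"rx":0,"ry":0,"rz":0,"tx":0,"ty":0,"tz":0,"jaw":-0.3},{"rx":0,"ry":0,"rz":0,"tx":0,"ty":0,"tz":0,"jaw":-0.3},{"rx":0,"ry":0,"rz":0,"tx":0,"ty":0,"tz":0,"jaw":-0.3},{"rx":0,"ry":0,"rz":0,"tx":0,"ty":0,"tz":0,"jaw":-0.3}]'
python3 - <<'E'
from h import *
plan([.59,-.185,.27],25.3)
c=get_calibration("wrist");np.save("wc18.npy",c["world_to_cam"])
a=snapshot("wrist")[:,:,::-1];cv2.imwrite("pics/w18.png",a)
cv2.imwrite("pics/s18.png",snapshot("scene")[:,:,::-1]);cv2.imwrite("pics/t18.png",snapshot("top")[:,:,::-1])
E
```

```text
time_s: 19.83
position: [0.5902, -0.183, 0.2693]
tool_rot: [-3.062, -0.694, 0.003]
force: [0.2, 0.9, -0.4]
width: 0.0553
pos [ 0.5902 -0.183   0.2693] w 0.0553 t 19.83 F [ 0.2  0.9 -0.4]
rot share [-0.0013  0.0008  0.0025] deg [-0.11  0.07  0.22]  shift tool [-0.001   0.0018 -0.0007] rows 0.05352861392566766 per row [-0.001   0.0018 -0.0007]
```

View pics/w18.png

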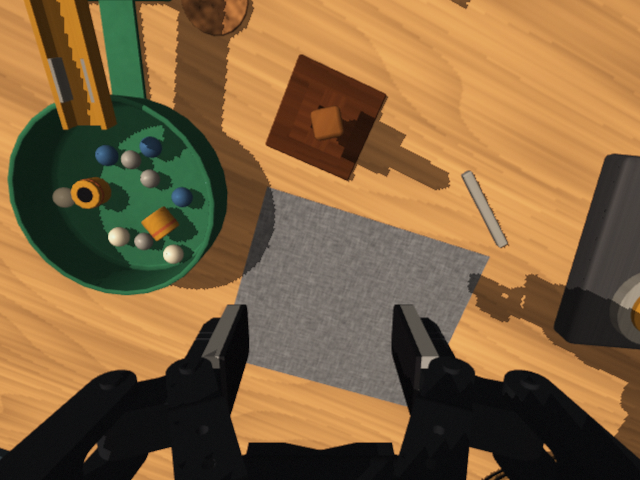

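View pics/s18.png

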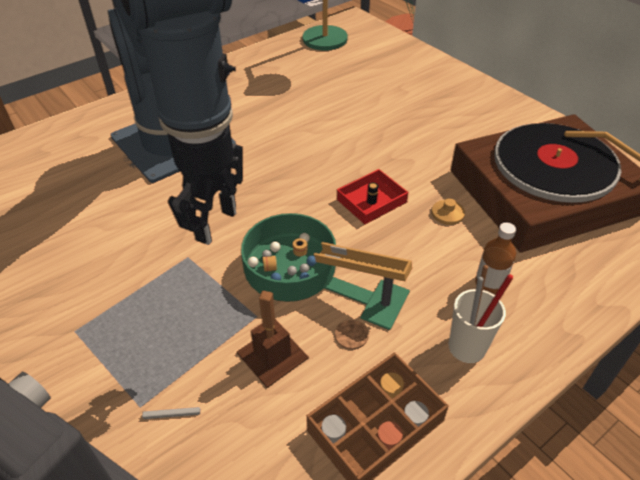

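```bash
python3 - <<'E'
from h import *
a=cv2.imread("pics/w18.png");crop(a,250,40,400,190,5,"w18c.png")
E
```

```text
(no output)
```

View pics/w18c.png

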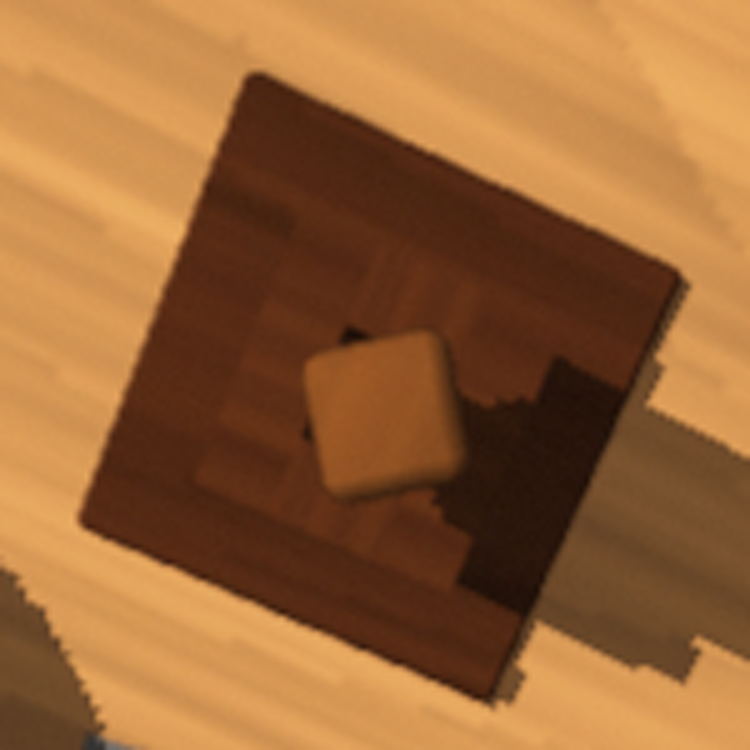

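```bash
python3 - <<'E'
from h import *
np.set_printoptions(precision=4,suppress=True)
c=get_calibration("wrist");W=dict(K=c["K"],world_to_cam=np.load("wc18.npy"))
T=get_calibration("top");S=get_calibration("scene")
w=lambda x,y:(W,250+x/5,40+y/5)
C=np.array([pz(*w(*q),.167) for q in [(305,360),(440,330),(465,470),(335,500)]])
print(C.mean(0),np.linalg.norm(np.diff(C,axis=0),axis=1))
for i in range(3):
    d=C[i+1]-C[i];print(np.degrees(np.arctan2(d[1],d[0])))
F=np.array([pz(*w(*q),.012) for q in [(250,72),(685,272),(490,700),(85,522)]])
print("foot",F.mean(0),np.linalg.norm(np.diff(F,axis=0),axis=1));
for i in range(3):
    d=F[i+1]-F[i];print(np.degrees(np.arctan2(d[1],d[0])))
B=np.array([pz(*w(*q),.07) for q in [(350,330),(305,432)]]);print("hole",B)
print(status.state()["joint_positions"])
im=cv2.imread("pics/s18.png");crop(im,230,280,310,390,7,"s18c.png")
im=cv2.imread("pics/t18.png");crop(im,350,170,430,250,7,"t18c.png")
E
```

```text
[ 0.6587 -0.1555  0.167 ] [0.016  0.016  0.0157]
-52.56336803651307
-143.0423059274586
128.14492986660056
foot [ 0.6588 -0.1563  0.012 ] [0.0877 0.0872 0.0864]
-87.39187382502138
-177.9523731274103
92.00442310359497
hole [[ 0.667  -0.1467  0.07  ]
 [ 0.6496 -0.1468  0.07  ]]
[ 0.2493  0.4593 -0.0378  1.5364  0.018   1.1467 -0.9173]
```

View pics/s18c.png

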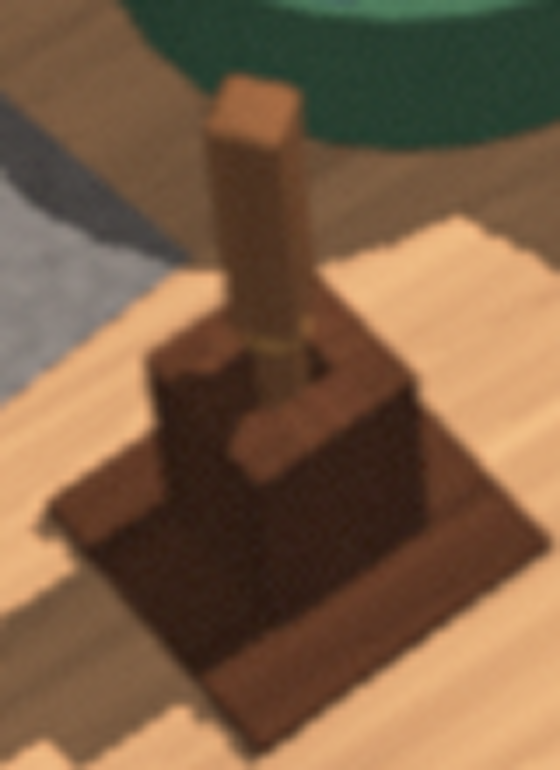

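View pics/t18c.png

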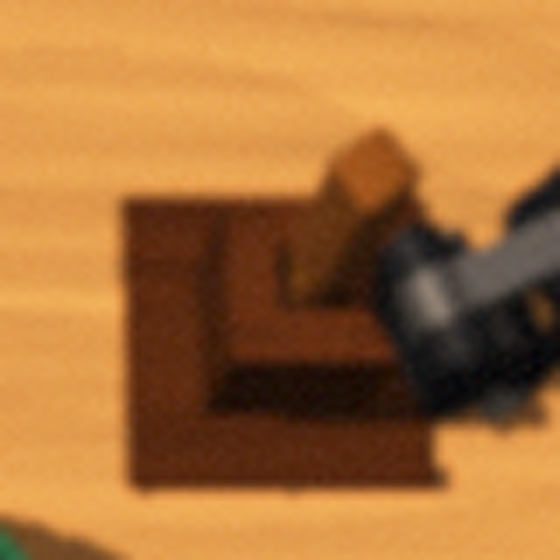

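```bash
python3 - <<'E'
from h import *
np.set_printoptions(precision=4,suppress=True)
plan([.6586,-.1556,.19],37.5)
c=get_calibration("wrist");W=dict(K=c["K"],world_to_cam=np.load("wc18.npy"))
b=np.array([.5168,-.0162]);ph=np.radians(25.3)
for n,u,v,z in [("cand",85,230,.015),("colA",88,195,.032),("colB",160,223,.03),("w",119,237,.018),("w2",173,254,.018),("blue",182,197,.018),("ball",144,241,.017),("ball2",150,179,.017),("ball3",131,160,.017),("bl2",106,156,.018),("bl3",150,147,.018),("wL",64,197,.018)]:
    p=pz(W,u,v,z)[:2]-b
    y=p@[np.cos(ph),np.sin(ph)];x=p@[np.sin(ph),-np.cos(ph)]
    print(n,(x*1000).round(0),(y*1000).round(0),np.hypot(x,y).round(3),np.degrees(np.arctan2(y,x)).round(0)%360)
E
```

```text
pos [ 0.5905 -0.1833  0.2702] w 0.0555 t 19.98 F [1.1 0.  0.4]
rot share [-0.0004  0.0001 -0.133 ] deg [ -0.03   0.01 -11.97]  shift tool [0.0709 0.0195 0.0802] rows 2.71997103563585 per row [0.0236 0.0065 0.0267]
cand -59.0 -41.0 0.072 215.0
colA -40.0 -1.0 0.04 181.0
colB 25.0 -29.0 0.038 311.0
w -24.0 -47.0 0.053 243.0
w2 30.0 -65.0 0.072 295.0
blue 45.0 -5.0 0.046 353.0
ball 1.0 -52.0 0.052 271.0
ball2 15.0 12.0 0.02 39.0
ball3 -1.0 31.0 0.031 92.0
bl2 -24.0 35.0 0.042 125.0
bl3 19.0 43.0 0.047 66.0
wL -72.0 -6.0 0.072 184.0
```

```bash
python3 -m jog '[{"rx":0,"ry":0,"rz":-0.0665,"tx":0,"ty":0,"tz":0,"jaw":-0.3},{"rx":0,"ry":0,"rz":-0.0665,"tx":0,"ty":0,"tz":0,"jaw":-0.3},{"rx":0,"ry":0,"rz":0,"tx":0.0236,"ty":0.0065,"tz":0.02,"jaw":-0.3},{"rx":0,"ry":0,"rz":0,"tx":0.0236,"ty":0.0065,"tz":0.02,"jaw":-0.3},{"rx":0,"ry":0,"rz":0,"tx":0.0237,"ty":0.0065,"tz":0.02,"jaw":-0.3},{"rx":0,"ry":0,"rz":0,"tx":0,"ty":0,"tz":0.02,"jaw":-0.3},{"rx":0,"ry":0,"rz":0,"tx":0,"ty":0,"tz":0,"jaw":-0.3},{"rx":0,"ry":0,"rz":0,"tx":0,"ty":0,"tz":0,"jaw":-0.3},{"rx":0,"ry":0,"rz":0,"tx":0,"ty":0,"tz":0,"jaw":-0.3},{"rx":0,"ry":0,"rz":0,"tx":0,"ty":0,"tz":0,"jaw":-0.3}]'
python3 - <<'E'
from h import *
plan([.6586,-.1556,.116],37.5)
a=snapshot("wrist")[:,:,::-1];cv2.imwrite("pics/w19.png",a)
E
```

```text
time_s: 20.82
position: [0.6591, -0.1577, 0.1923]
tool_rot: [2.975, 1.006, 0.003]
force: [-0.3, -0.2, -0.1]
width: 0.0553
pos [ 0.6591 -0.1577  0.1923] w 0.0553 t 20.82 F [-0.3 -0.2 -0.1]
rot share [ 0.0013 -0.0008 -0.0016] deg [ 0.12 -0.07 -0.14]  shift tool [ 0.0009 -0.0019  0.0763] rows 1.9092095997942913 per row [ 0.0004 -0.001   0.0382]
```

View pics/w19.png

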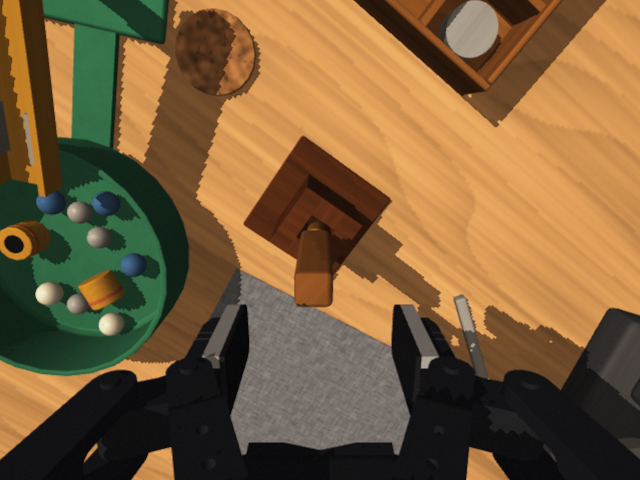

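```bash
python3 -m jog '[{"rx":0,"ry":0,"rz":0,"tx":0.001,"ty":-0.002,"tz":0.02,"jaw":-0.3},{"rx":0,"ry":0,"rz":0,"tx":0,"ty":0,"tz":0.025,"jaw":-0.3},{"rx":0,"ry":0,"rz":0,"tx":0,"ty":0,"tz":0.02,"jaw":-0.3},{"rx":0,"ry":0,"rz":0,"tx":0,"ty":0,"tz":0.01,"jaw":-0.3},{"rx":0,"ry":0,"rz":0,"tx":0,"ty":0,"tz":0,"jaw":-0.3},{"rx":0,"ry":0,"rz":0,"tx":0,"ty":0,"tz":0,"jaw":-0.1},{"rx":0,"ry":0,"rz":0,"tx":0,"ty":0,"tz":0,"jaw":0.1},{"rx":0,"ry":0,"rz":0,"tx":0,"ty":0,"tz":0,"jaw":0.3}]'
python3 - <<'E'
from h import *
plan([.6586,-.1556,.116],37.5)
a=snapshot("wrist")[:,:,::-1];cv2.imwrite("pics/w20.png",a)
E
```

```text
time_s: 21.53
position: [0.6594, -0.1551, 0.1171]
tool_rot: [2.975, 1.006, 0.004]
force: [-0.1, -0.2, -0.6]
width: 0.0302
pos [ 0.6594 -0.1551  0.1171] w 0.0302 t 21.53 F [-0.1 -0.2 -0.6]
rot share [ 0.0012 -0.0011 -0.0013] deg [ 0.11 -0.1  -0.12]  shift tool [-0.0009 -0.      0.0011] rows 0.036862657843098404 per row [-0.0009 -0.      0.0011]
```

View pics/w20.png

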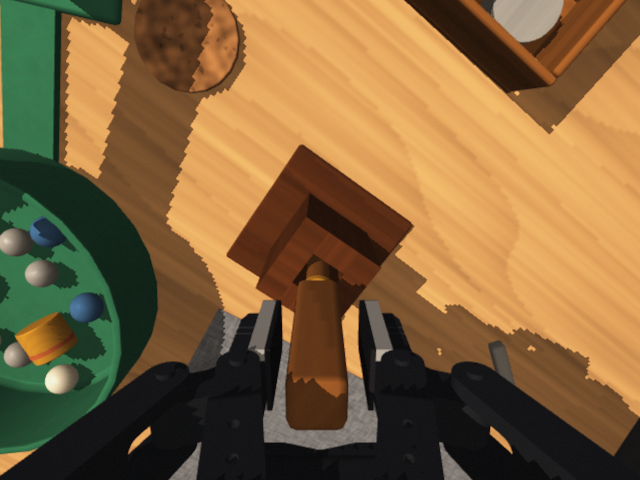

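```bash
python3 -m jog '[{"rx":0,"ry":0,"rz":0,"tx":0,"ty":0,"tz":0,"jaw":1},{"rx":0,"ry":0,"rz":0,"tx":0,"ty":0,"tz":0,"jaw":1},{"rx":0,"ry":0,"rz":0,"tx":0,"ty":0,"tz":0,"jaw":1},{"rx":0,"ry":0,"rz":0,"tx":0,"ty":0,"tz":0,"jaw":1},{"rx":0,"ry":0,"rz":0,"tx":0,"ty":0,"tz":0,"jaw":1}]' 100
python3 - <<'E'
from h import *
plan([.6586,-.1556,.22],37.5)
a=snapshot("wrist")[:,:,::-1];cv2.imwrite("pics/w21.png",a)
E
```

```text
time_s: 22.0
position: [0.6591, -0.1552, 0.1163]
tool_rot: [2.975, 1.007, 0.002]
force: [0.1, -0.8, 6.2]
width: 0.0167
pos [ 0.6591 -0.1552  0.1163] w 0.0167 t 22.0 F [ 0.1 -0.8  6.2]
rot share [ 0.001  -0.0007 -0.0012] deg [ 0.09 -0.06 -0.11]  shift tool [-0.0007  0.     -0.1037] rows 2.5919936222975046 per row [-0.0002  0.     -0.0346]
```

View pics/w21.png

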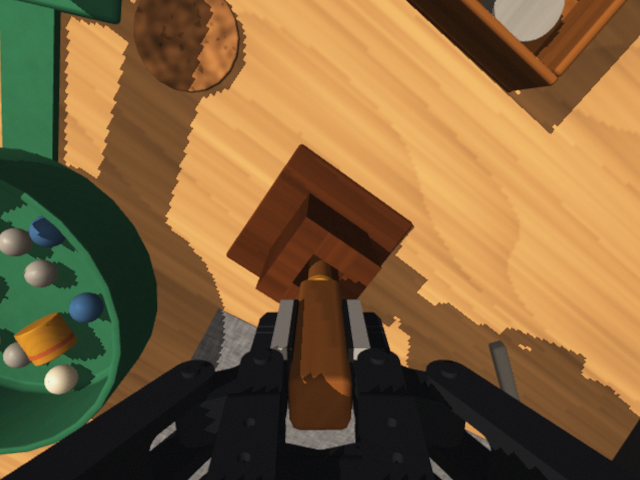

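```bash
python3 -m jog '[{"rx":0,"ry":0,"rz":0,"tx":0,"ty":0,"tz":-0.01,"jaw":1},{"rx":0,"ry":0,"rz":0,"tx":0,"ty":0,"tz":-0.02,"jaw":1},{"rx":0,"ry":0,"rz":0,"tx":0,"ty":0,"tz":-0.02,"jaw":1},{"rx":0,"ry":0,"rz":0,"tx":0,"ty":0,"tz":-0.025,"jaw":1},{"rx":0,"ry":0,"rz":0,"tx":0,"ty":0,"tz":-0.025,"jaw":1},{"rx":0,"ry":0,"rz":0,"tx":0,"ty":0,"tz":0,"jaw":1},{"rx":0,"ry":0,"rz":0,"tx":0,"ty":0,"tz":0,"jaw":1},{"rx":0,"ry":0,"rz":0,"tx":0,"ty":0,"tz":0,"jaw":1},{"rx":0,"ry":0,"rz":0,"tx":0,"ty":0,"tz":0,"jaw":1}]'
python3 - <<'E'
from h import *
b=np.array([.5168,-.0162]);ph=np.radians(25.3)
ex=np.array([np.sin(ph),-np.cos(ph)]);ey=np.array([np.cos(ph),np.sin(ph)])
e=b-.010*ex-.018*ey;print(e)
plan([*e,.216],37.5)
a=snapshot("wrist")[:,:,::-1];cv2.imwrite("pics/w22.png",a)
s=cv2.cvtColor(snapshot("scene"),cv2.COLOR_RGB2BGR);crop(s,200,180,400,380,3,"s22.png")
t=cv2.cvtColor(snapshot("top"),cv2.COLOR_RGB2BGR);crop(t,280,130,440,290,4,"t22.png")
E
```

```text
time_s: 22.8
position: [0.6577, -0.1546, 0.2143]
tool_rot: [-2.975, -1.007, 0.003]
force: [-0.7, 0.7, -1.2]
width: 0.0165
[ 0.49625294 -0.01485162]
pos [ 0.6577 -0.1546  0.2143] w 0.0165 t 22.8 F [-0.7  0.7 -1.2]
rot share [-0.0011  0.0009 -0.0011] deg [-0.1   0.08 -0.09]  shift tool [-0.043  -0.2091 -0.0017] rows 5.337437040154315 per row [-0.0072 -0.0349 -0.0003]
```

View pics/w22.png

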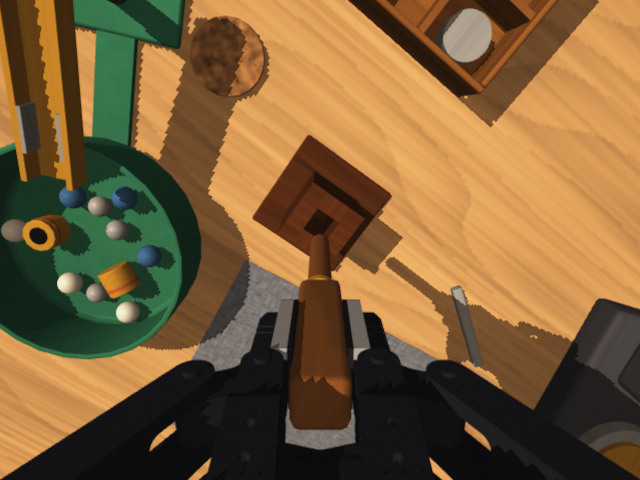

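View pics/s22.png

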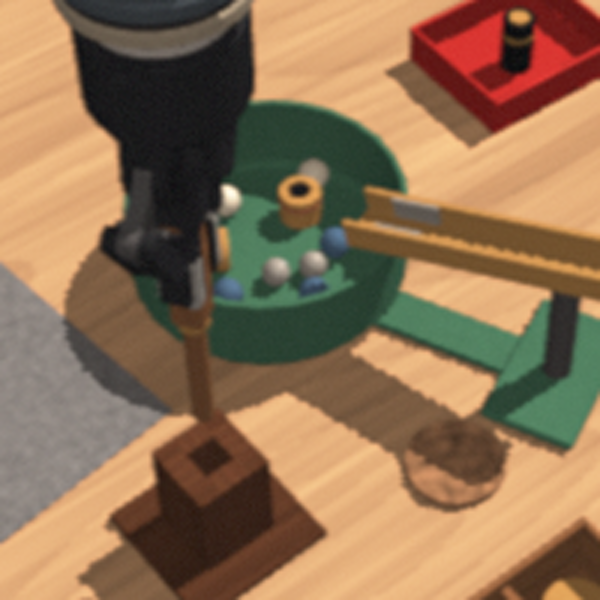

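```bash
python3 - <<'E'
from h import *
np.set_printoptions(precision=4,suppress=True)
W=get_calibration("wrist");S=get_calibration("scene");s=status.state();print(s["position"])
sc=lambda x,y:(S,200+x/3,180+y/3)
print("tip",tri([(W,318,237),sc(204,414)]),"proj exp",proj(W,[.6577,-.1546,.106]),(proj(S,[.6577,-.1546,.104])-[200,180])*3)
print("hole",tri([(W,320,221),sc(210,455)]),pz(W,320,221,.07),pz(*sc(210,455),.07))
E
```

```text
[ 0.658  -0.1547  0.2144]
tip [ 0.6588 -0.1533  0.107 ] proj exp [318.5675 240.2479] [202.6417 417.8892]
hole [ 0.6608 -0.1534  0.072 ] [ 0.6611 -0.1531  0.07  ] [ 0.6587 -0.1532  0.07  ]
```

View pics/t22.png

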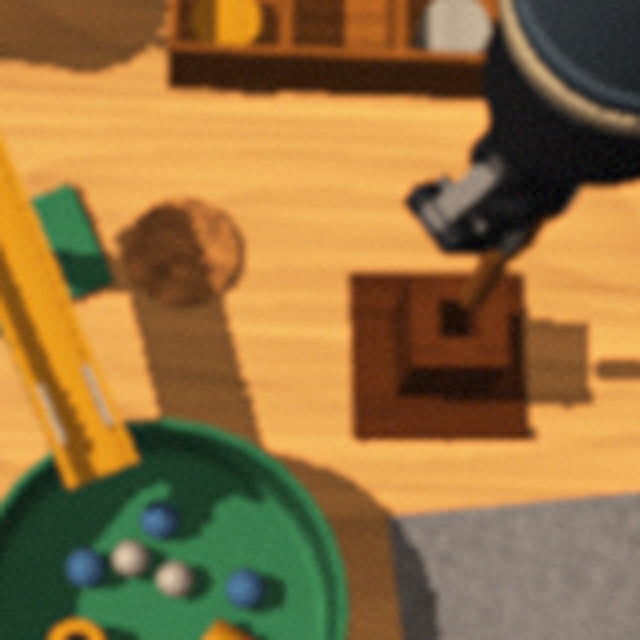

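```bash
python3 -m jog '[{"rx":0,"ry":0,"rz":0,"tx":-0.0072,"ty":-0.0349,"tz":0,"jaw":1},{"rx":0,"ry":0,"rz":0,"tx":-0.0072,"ty":-0.0349,"tz":0,"jaw":1},{"rx":0,"ry":0,"rz":0,"tx":-0.0072,"ty":-0.0349,"tz":0,"jaw":1},{"rx":0,"ry":0,"rz":0,"tx":-0.0072,"ty":-0.0349,"tz":0,"jaw":1},{"rx":0,"ry":0,"rz":0,"tx":-0.0072,"ty":-0.0349,"tz":0,"jaw":1},{"rx":0,"ry":0,"rz":0,"tx":-0.0072,"ty":-0.0349,"tz":0,"jaw":1},{"rx":0,"ry":0,"rz":0,"tx":0,"ty":0,"tz":0,"jaw":1},{"rx":0,"ry":0,"rz":0,"tx":0,"ty":0,"tz":0,"jaw":1},{"rx":0,"ry":0,"rz":0,"tx":0,"ty":0,"tz":0,"jaw":1},{"rx":0,"ry":0,"rz":0,"tx":0,"ty":0,"tz":0,"jaw":1}]'
python3 - <<'E'
from h import *
plan([.4963,-.0149,.125],37.5)
a=snapshot("wrist")[:,:,::-1];cv2.imwrite("pics/w23.png",a)
s=cv2.cvtColor(snapshot("scene"),cv2.COLOR_RGB2BGR);crop(s,200,180,400,380,3,"s23.png")
E
```

```text
time_s: 23.78
position: [0.4977, -0.0154, 0.2153]
tool_rot: [2.976, 1.006, 0.0]
force: [-0.2, -0.9, -0.5]
width: 0.017
pos [ 0.4977 -0.0154  0.2153] w 0.017 t 23.78 F [-0.2 -0.9 -0.5]
rot share [ 0.0002 -0.0001 -0.0018] deg [ 0.02 -0.01 -0.16]  shift tool [-0.0008 -0.0013  0.0903] rows 2.2578680821133816 per row [-0.0003 -0.0004  0.0301]
```

View pics/w23.png

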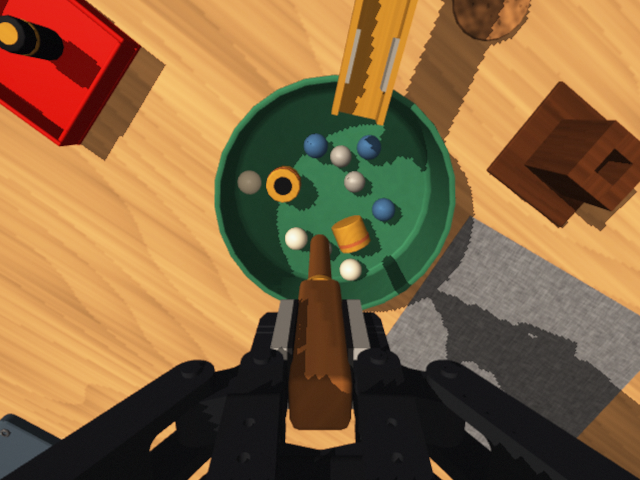

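View pics/s23.png

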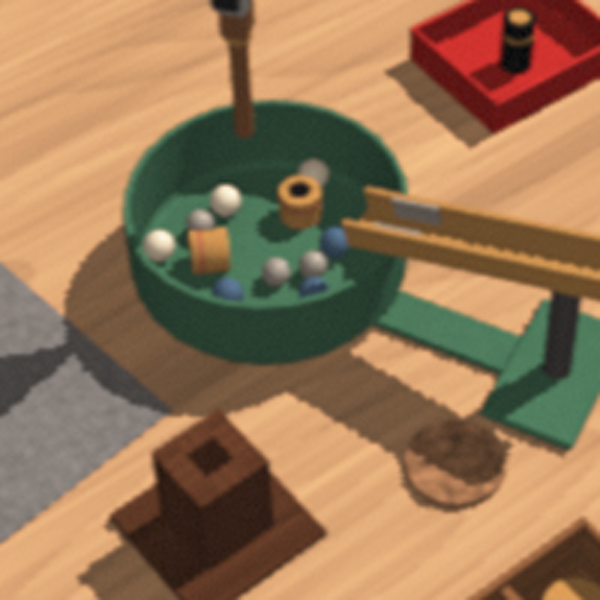

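```bash
python3 - <<'E'
from h import *
W=get_calibration("wrist");print(proj(W,[.4965,-.0145,.018]))
E
python3 -m jog '[{"rx":0,"ry":0,"rz":0,"tx":-0.001,"ty":-0.001,"tz":0.025,"jaw":1},{"rx":0,"ry":0,"rz":0,"tx":0,"ty":0,"tz":0.025,"jaw":1},{"rx":0,"ry":0,"rz":0,"tx":0,"ty":0,"tz":0,"jaw":1},{"rx":0,"ry":0,"rz":0,"tx":0,"ty":0,"tz":0,"jaw":1},{"rx":0,"ry":0,"rz":0,"tx":0,"ty":0,"tz":0,"jaw":1}]'
python3 - <<'E'
from h import *
plan([.4963,-.0149,.125],37.5)
a=snapshot("wrist")[:,:,::-1];cv2.imwrite("pics/w24.png",a)
E
```

```text
[317.29100979 210.02671178]
time_s: 24.3
position: [0.4962, -0.0147, 0.1661]
tool_rot: [2.976, 1.006, 0.001]
force: [0.3, -0.4, -0.3]
width: 0.0167
pos [ 0.4962 -0.0147  0.1661] w 0.0167 t 24.3 F [ 0.3 -0.4 -0.3]
rot share [ 0.0001 -0.0002 -0.0015] deg [ 0.01 -0.02 -0.13]  shift tool [-0.0001  0.0002  0.0411] rows 1.0283205850070112 per row [-0.      0.0001  0.0206]
```

View pics/w24.png

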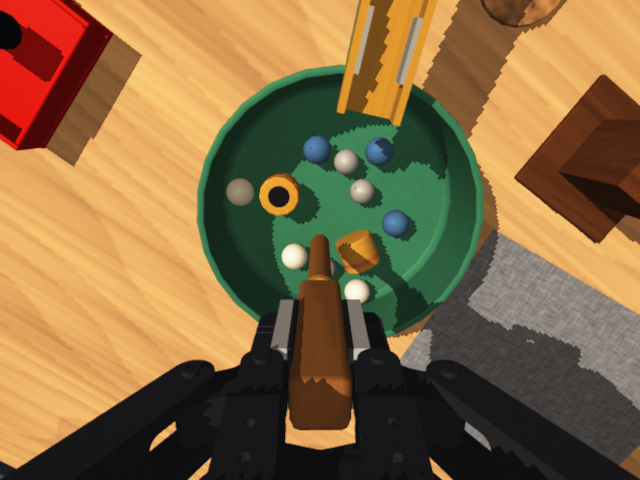

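```bash
python3 -m jog '[{"rx":0,"ry":0,"rz":0,"tx":0,"ty":0,"tz":0.02,"jaw":1},{"rx":0,"ry":0,"rz":0,"tx":0,"ty":0,"tz":0.015,"jaw":1},{"rx":0,"ry":0,"rz":0,"tx":0,"ty":0,"tz":0.006,"jaw":1},{"rx":0,"ry":0,"rz":0,"tx":0,"ty":0,"tz":0,"jaw":1},{"rx":0,"ry":0,"rz":0,"tx":0,"ty":0,"tz":0,"jaw":1},{"rx":0,"ry":0,"rz":0,"tx":0,"ty":0,"tz":0,"jaw":1}]'
cat >> h.py <<'E'
BB=np.array([.5168,-.0162]);PH=np.radians(25.3)
EX=np.array([np.sin(PH),-np.cos(PH)]);EY=np.array([np.cos(PH),np.sin(PH)])
def bpos():
    p=status.state()["position"];d=p[:2]-BB;return d@EX,d@EY,p[2]
def stir(angs,rs,start=None,yaw=37.5):
    a=np.radians(yaw);tx=np.array([np.cos(a),np.sin(a)]);ty=np.array([np.sin(a),-np.cos(a)])
    cur=np.array(start) if start is not None else None
    for t,r_ in zip(np.radians(angs),rs):
        p=BB+r_*(np.cos(t)*EX+np.sin(t)*EY)
        if cur is not None: d=p-cur;print("%.4f %.4f"%(d@tx,d@ty))
        cur=p
E
python3 - <<'E'
from h import *
s=status.state();print(bpos(),s["force"].round(1),s["width"])
x,y,z=bpos();t0=np.degrees(np.arctan2(y,x))%360;r0=np.hypot(x,y);print(t0,r0)
print("S");stir(np.linspace(t0,315,11)[1:],np.linspace(r0,.04,11)[1:],s["position"][:2])
for k in range(4):
    print("Q",k+1);stir(315+90*k+9*np.arange(11),[.04]*11)
a=snapshot("wrist")[:,:,::-1];cv2.imwrite("pics/w25.png",a)
E
```

```text
time_s: 24.85
position: [0.4962, -0.0145, 0.1255]
tool_rot: [2.975, 1.007, 0.002]
force: [-0.5, -0.4, 0.0]
width: 0.0166
(np.float64(-0.010336370544251055), np.float64(-0.017844714289854072), np.float64(0.12545880549729196)) [-0.5 -0.4  0. ] 0.016583196717876413
239.91886548213856 0.02062218184660835
S
-0.0033 0.0010
-0.0032 0.0016
-0.0031 0.0023
-0.0028 0.0029
-0.0025 0.0035
-0.0020 0.0041
-0.0014 0.0045
-0.0008 0.0049
-0.0000 0.0052
0.0008 0.0054
Q 1
0.0038 0.0050
0.0045 0.0043
0.0052 0.0036
0.0057 0.0027
0.0060 0.0018
0.0062 0.0008
0.0063 -0.0001
0.0062 -0.0011
0.0059 -0.0021
0.0055 -0.0030
Q 2
0.0050 -0.0038
0.0043 -0.0045
0.0036 -0.0052
0.0027 -0.0057
0.0018 -0.0060
0.0008 -0.0062
-0.0001 -0.0063
-0.0011 -0.0062
-0.0021 -0.0059
-0.0030 -0.0055
Q 3
-0.0038 -0.0050
-0.0045 -0.0043
-0.0052 -0.0036
-0.0057 -0.0027
-0.0060 -0.0018
-0.0062 -0.0008
-0.0063 0.0001
-0.0062 0.0011
-0.0059 0.0021
-0.0055 0.0030
Q 4
-0.0050 0.0038
-0.0043 0.0045
-0.0036 0.0052
-0.0027 0.0057
-0.0018 0.0060
-0.0008 0.0062
0.0001 0.0063
0.0011 0.0062
0.0021 0.0059
0.0030 0.0055
```

View pics/w25.png

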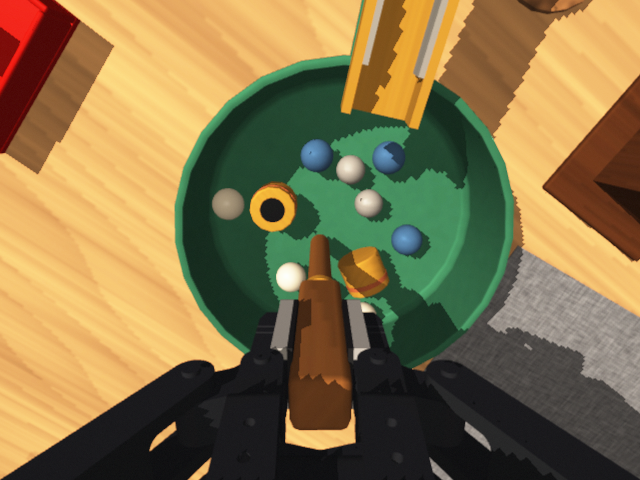

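```bash
python3 -m jog '[{"rx":0,"ry":0,"rz":0,"tx":-0.0033,"ty":0.001,"tz":0,"jaw":1},{"rx":0,"ry":0,"rz":0,"tx":-0.0032,"ty":0.0016,"tz":0,"jaw":1},{"rx":0,"ry":0,"rz":0,"tx":-0.0031,"ty":0.0023,"tz":0,"jaw":1},{"rx":0,"ry":0,"rz":0,"tx":-0.0028,"ty":0.0029,"tz":0,"jaw":1},{"rx":0,"ry":0,"rz":0,"tx":-0.0025,"ty":0.0035,"tz":0,"jaw":1},{"rx":0,"ry":0,"rz":0,"tx":-0.002,"ty":0.0041,"tz":0,"jaw":1},{"rx":0,"ry":0,"rz":0,"tx":-0.0014,"ty":0.0045,"tz":0,"jaw":1},{"rx":0,"ry":0,"rz":0,"tx":-0.0008,"ty":0.0049,"tz":0,"jaw":1},{"rx":0,"ry":0,"rz":0,"tx":0,"ty":0.0052,"tz":0,"jaw":1},{"rx":0,"ry":0,"rz":0,"tx":0.0008,"ty":0.0054,"tz":0,"jaw":1}]'
python3 - <<'E'
from h import *
s=status.state();print(bpos(),s["force"].round(1),s["width"])
a=snapshot("wrist")[:,:,::-1];cv2.imwrite("pics/w26.png",a)
E
```

```text
time_s: 25.73
position: [0.5028, -0.0543, 0.1244]
tool_rot: [-2.976, -1.007, 0.0]
force: [-1.0, 0.0, -0.4]
width: 0.0168
(np.float64(0.028451050791370083), np.float64(-0.028890911757426526), np.float64(0.12437119519044947)) [-1.   0.  -0.4] 0.01684801960886458
```

View pics/w26.png

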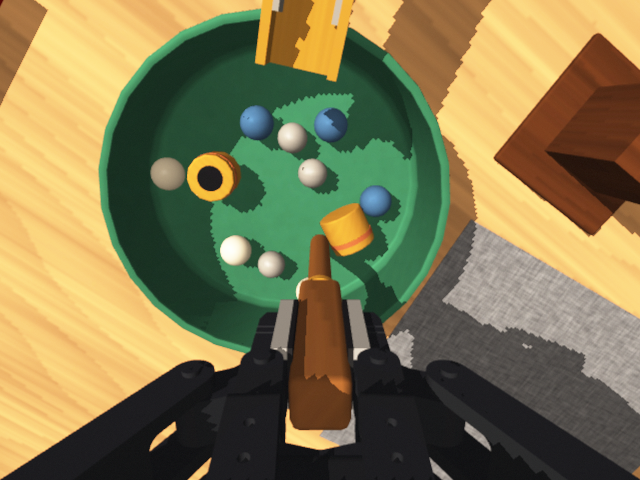

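```bash
python3 -m jog '[{"rx":0,"ry":0,"rz":0,"tx":0.0038,"ty":0.005,"tz":0,"jaw":1},{"rx":0,"ry":0,"rz":0,"tx":0.0045,"ty":0.0043,"tz":0,"jaw":1},{"rx":0,"ry":0,"rz":0,"tx":0.0052,"ty":0.0036,"tz":0,"jaw":1},{"rx":0,"ry":0,"rz":0,"tx":0.0057,"ty":0.0027,"tz":0,"jaw":1},{"rx":0,"ry":0,"rz":0,"tx":0.006,"ty":0.0018,"tz":0,"jaw":1},{"rx":0,"ry":0,"rz":0,"tx":0.0062,"ty":0.0008,"tz":0,"jaw":1},{"rx":0,"ry":0,"rz":0,"tx":0.0063,"ty":-0.0001,"tz":0,"jaw":1},{"rx":0,"ry":0,"rz":0,"tx":0.0062,"ty":-0.0011,"tz":0,"jaw":1},{"rx":0,"ry":0,"rz":0,"tx":0.0059,"ty":-0.0021,"tz":0,"jaw":1},{"rx":0,"ry":0,"rz":0,"tx":0.0055,"ty":-0.003,"tz":0,"jaw":1}]'
python3 - <<'E'
from h import *
s=status.state();print(bpos(),s["force"].round(1),s["width"])
a=snapshot("wrist")[:,:,::-1];cv2.imwrite("pics/w27.png",a)
E
```

```text
time_s: 26.62
position: [0.5526, -0.027, 0.1235]
tool_rot: [-2.972, -1.009, 0.004]
force: [0.6, 1.0, 0.1]
width: 0.0166
(np.float64(0.025057263827760544), np.float64(0.027770380430355394), np.float64(0.12354949914335688)) [0.6 1.  0.1] 0.016625524856692282
```

View pics/w27.png

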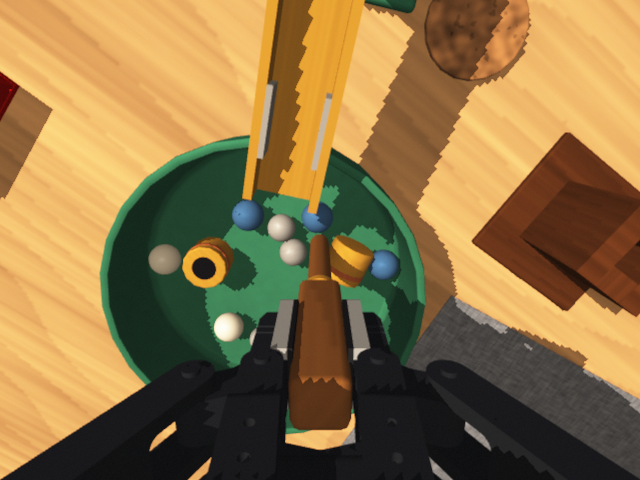

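```bash
python3 -m jog '[{"rx":0,"ry":0,"rz":0,"tx":0.005,"ty":-0.0038,"tz":0,"jaw":1},{"rx":0,"ry":0,"rz":0,"tx":0.0043,"ty":-0.0045,"tz":0,"jaw":1},{"rx":0,"ry":0,"rz":0,"tx":0.0036,"ty":-0.0052,"tz":0,"jaw":1},{"rx":0,"ry":0,"rz":0,"tx":0.0027,"ty":-0.0057,"tz":0,"jaw":1},{"rx":0,"ry":0,"rz":0,"tx":0.0018,"ty":-0.006,"tz":0,"jaw":1},{"rx":0,"ry":0,"rz":0,"tx":0.0008,"ty":-0.0062,"tz":0,"jaw":1},{"rx":0,"ry":0,"rz":0,"tx":-0.0001,"ty":-0.0063,"tz":0,"jaw":1},{"rx":0,"ry":0,"rz":0,"tx":-0.0011,"ty":-0.0062,"tz":0,"jaw":1},{"rx":0,"ry":0,"rz":0,"tx":-0.0021,"ty":-0.0059,"tz":0,"jaw":1},{"rx":0,"ry":0,"rz":0,"tx":-0.003,"ty":-0.0055,"tz":0,"jaw":1}]'
python3 - <<'E'
from h import *
s=status.state();print(bpos(),s["force"].round(1),s["width"])
a=snapshot("wrist")[:,:,::-1];cv2.imwrite("pics/w28.png",a)
E
```

```text
time_s: 27.5
position: [0.5289, 0.022, 0.1245]
tool_rot: [-2.976, -1.008, -0.0]
force: [-0.0, -0.0, 0.4]
width: 0.0163
(np.float64(-0.02938488993088107), np.float64(0.027287142387114514), np.float64(0.12445469285806755)) [-0.  -0.   0.4] 0.016278096949890047
```

View pics/w28.png

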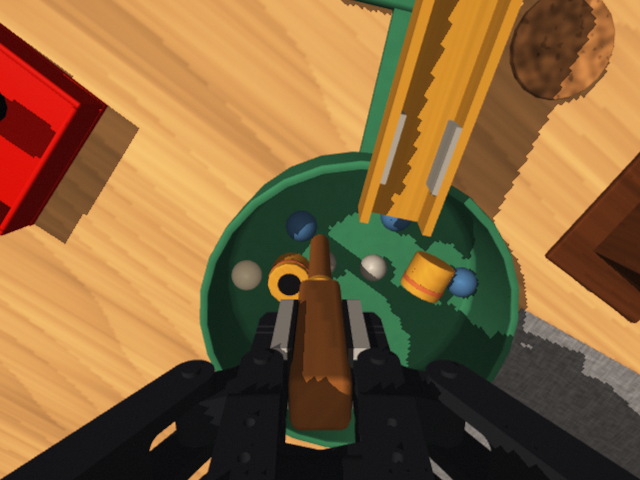

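```bash
python3 -m jog '[{"rx":0,"ry":0,"rz":0,"tx":-0.0038,"ty":-0.005,"tz":0,"jaw":1},{"rx":0,"ry":0,"rz":0,"tx":-0.0045,"ty":-0.0043,"tz":0,"jaw":1},{"rx":0,"ry":0,"rz":0,"tx":-0.0052,"ty":-0.0036,"tz":0,"jaw":1},{"rx":0,"ry":0,"rz":0,"tx":-0.0057,"ty":-0.0027,"tz":0,"jaw":1},{"rx":0,"ry":0,"rz":0,"tx":-0.006,"ty":-0.0018,"tz":0,"jaw":1},{"rx":0,"ry":0,"rz":0,"tx":-0.0062,"ty":-0.0008,"tz":0,"jaw":1},{"rx":0,"ry":0,"rz":0,"tx":-0.0063,"ty":0.0001,"tz":0,"jaw":1},{"rx":0,"ry":0,"rz":0,"tx":-0.0062,"ty":0.0011,"tz":0,"jaw":1},{"rx":0,"ry":0,"rz":0,"tx":-0.0059,"ty":0.0021,"tz":0,"jaw":1},{"rx":0,"ry":0,"rz":0,"tx":-0.0055,"ty":0.003,"tz":0,"jaw":1}]'
python3 - <<'E'
from h import *
s=status.state();print(bpos(),s["force"].round(1),s["width"])
a=snapshot("wrist")[:,:,::-1];cv2.imwrite("pics/w29.png",a)
E
```

```text
time_s: 28.38
position: [0.4779, -0.0033, 0.1244]
tool_rot: [2.976, 1.007, -0.0]
force: [-0.2, -0.8, -0.7]
width: 0.0168
(np.float64(-0.02833228603447897), np.float64(-0.029663704056598312), np.float64(0.12440543625338138)) [-0.2 -0.8 -0.7] 0.016754878964099225
```

View pics/w29.png

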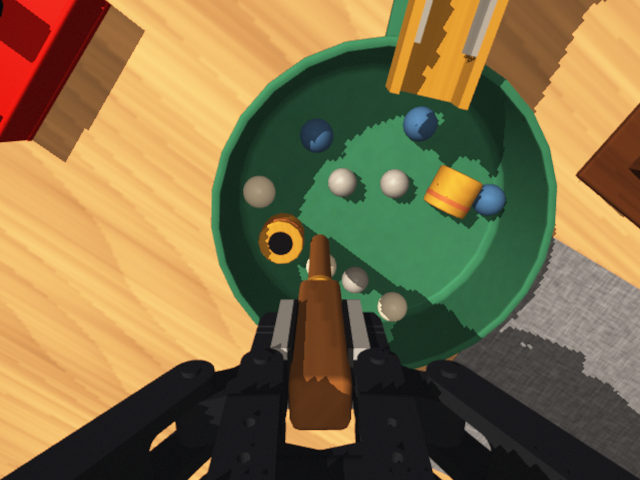

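Stirring is going well. Next is the fourth quadrant, then turn 2.

```bash
python3 -m jog '[{"rx":0,"ry":0,"rz":0,"tx":-0.005,"ty":0.0038,"tz":0,"jaw":1},{"rx":0,"ry":0,"rz":0,"tx":-0.0043,"ty":0.0045,"tz":0,"jaw":1},{"rx":0,"ry":0,"rz":0,"tx":-0.0036,"ty":0.0052,"tz":0,"jaw":1},{"rx":0,"ry":0,"rz":0,"tx":-0.0027,"ty":0.0057,"tz":0,"jaw":1},{"rx":0,"ry":0,"rz":0,"tx":-0.0018,"ty":0.006,"tz":0,"jaw":1},{"rx":0,"ry":0,"rz":0,"tx":-0.0008,"ty":0.0062,"tz":0,"jaw":1},{"rx":0,"ry":0,"rz":0,"tx":0.0001,"ty":0.0063,"tz":0,"jaw":1},{"rx":0,"ry":0,"rz":0,"tx":0.0011,"ty":0.0062,"tz":0,"jaw":1},{"rx":0,"ry":0,"rz":0,"tx":0.0021,"ty":0.0059,"tz":0,"jaw":1},{"rx":0,"ry":0,"rz":0,"tx":0.003,"ty":0.0055,"tz":0,"jaw":1}]'
python3 - <<'E'
from h import *
s=status.state();print(bpos(),s["force"].round(1),s["width"])
a=snapshot("wrist")[:,:,::-1];cv2.imwrite("pics/w30.png",a)
E
```

```text
time_s: 29.27
position: [0.5031, -0.0542, 0.1244]
tool_rot: [2.976, 1.007, 0.0]
force: [0.7, -0.6, -0.7]
width: 0.0169
(np.float64(0.028491278542642415), np.float64(-0.028581875600248132), np.float64(0.12435935272067611)) [ 0.7 -0.6 -0.7] 0.016869533320481658
```

View pics/w30.png

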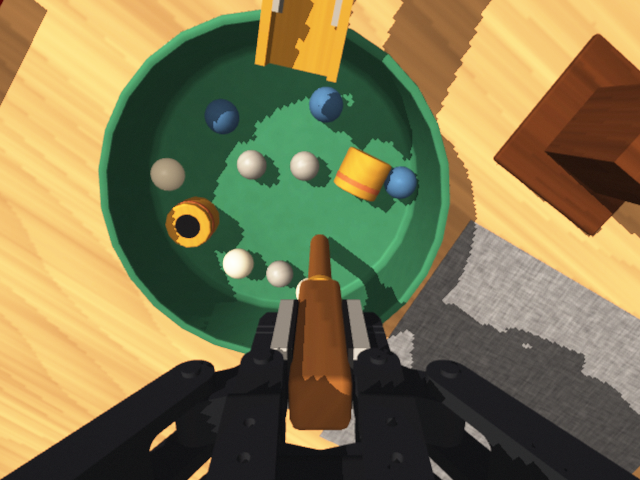

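```bash
python3 -m jog '[{"rx":0,"ry":0,"rz":0,"tx":0.0038,"ty":0.005,"tz":0,"jaw":1},{"rx":0,"ry":0,"rz":0,"tx":0.0045,"ty":0.0043,"tz":0,"jaw":1},{"rx":0,"ry":0,"rz":0,"tx":0.0052,"ty":0.0036,"tz":0,"jaw":1},{"rx":0,"ry":0,"rz":0,"tx":0.0057,"ty":0.0027,"tz":0,"jaw":1},{"rx":0,"ry":0,"rz":0,"tx":0.006,"ty":0.0018,"tz":0,"jaw":1},{"rx":0,"ry":0,"rz":0,"tx":0.0062,"ty":0.0008,"tz":0,"jaw":1},{"rx":0,"ry":0,"rz":0,"tx":0.0063,"ty":-0.0001,"tz":0,"jaw":1},{"rx":0,"ry":0,"rz":0,"tx":0.0062,"ty":-0.0011,"tz":0,"jaw":1},{"rx":0,"ry":0,"rz":0,"tx":0.0059,"ty":-0.0021,"tz":0,"jaw":1},{"rx":0,"ry":0,"rz":0,"tx":0.0055,"ty":-0.003,"tz":0,"jaw":1}]' | head -3
python3 -m jog '[{"rx":0,"ry":0,"rz":0,"tx":0.005,"ty":-0.0038,"tz":0,"jaw":1},{"rx":0,"ry":0,"rz":0,"tx":0.0043,"ty":-0.0045,"tz":0,"jaw":1},{"rx":0,"ry":0,"rz":0,"tx":0.0036,"ty":-0.0052,"tz":0,"jaw":1},{"rx":0,"ry":0,"rz":0,"tx":0.0027,"ty":-0.0057,"tz":0,"jaw":1},{"rx":0,"ry":0,"rz":0,"tx":0.0018,"ty":-0.006,"tz":0,"jaw":1},{"rx":0,"ry":0,"rz":0,"tx":0.0008,"ty":-0.0062,"tz":0,"jaw":1},{"rx":0,"ry":0,"rz":0,"tx":-0.0001,"ty":-0.0063,"tz":0,"jaw":1},{"rx":0,"ry":0,"rz":0,"tx":-0.0011,"ty":-0.0062,"tz":0,"jaw":1},{"rx":0,"ry":0,"rz":0,"tx":-0.0021,"ty":-0.0059,"tz":0,"jaw":1},{"rx":0,"ry":0,"rz":0,"tx":-0.003,"ty":-0.0055,"tz":0,"jaw":1}]'
python3 - <<'E'
from h import *
s=status.state();print(bpos(),s["force"].round(1),s["width"])
a=snapshot("wrist")[:,:,::-1];cv2.imwrite("pics/w31.png",a)
E
```

```text
time_s: 30.15
position: [0.554, -0.0289, 0.1244]
tool_rot: [-2.976, -1.007, -0.0]
time_s: 30.98
position: [0.5289, 0.022, 0.1244]
tool_rot: [-2.976, -1.007, 0.0]
force: [-0.4, -1.1, -0.2]
width: 0.0169
(np.float64(-0.029345268944366776), np.float64(0.02724677731015452), np.float64(0.12443672869707027)) [-0.4 -1.1 -0.2] 0.016880851320323655
```

View pics/w31.png

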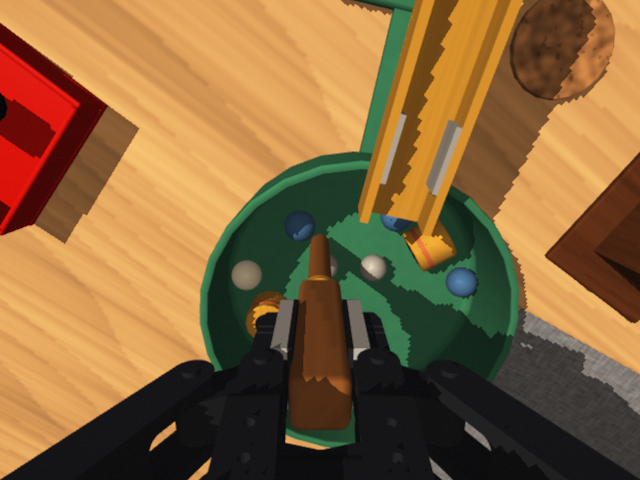

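```bash
python3 -m jog '[{"rx":0,"ry":0,"rz":0,"tx":-0.0038,"ty":-0.005,"tz":0,"jaw":1},{"rx":0,"ry":0,"rz":0,"tx":-0.0045,"ty":-0.0043,"tz":0,"jaw":1},{"rx":0,"ry":0,"rz":0,"tx":-0.0052,"ty":-0.0036,"tz":0,"jaw":1},{"rx":0,"ry":0,"rz":0,"tx":-0.0057,"ty":-0.0027,"tz":0,"jaw":1},{"rx":0,"ry":0,"rz":0,"tx":-0.006,"ty":-0.0018,"tz":0,"jaw":1},{"rx":0,"ry":0,"rz":0,"tx":-0.0062,"ty":-0.0008,"tz":0,"jaw":1},{"rx":0,"ry":0,"rz":0,"tx":-0.0063,"ty":0.0001,"tz":0,"jaw":1},{"rx":0,"ry":0,"rz":0,"tx":-0.0062,"ty":0.0011,"tz":0,"jaw":1},{"rx":0,"ry":0,"rz":0,"tx":-0.0059,"ty":0.0021,"tz":0,"jaw":1},{"rx":0,"ry":0,"rz":0,"tx":-0.0055,"ty":0.003,"tz":0,"jaw":1}]' | sed -n 2,4p
python3 -m jog '[{"rx":0,"ry":0,"rz":0,"tx":-0.005,"ty":0.0038,"tz":0,"jaw":1},{"rx":0,"ry":0,"rz":0,"tx":-0.0043,"ty":0.0045,"tz":0,"jaw":1},{"rx":0,"ry":0,"rz":0,"tx":-0.0036,"ty":0.0052,"tz":0,"jaw":1},{"rx":0,"ry":0,"rz":0,"tx":-0.0027,"ty":0.0057,"tz":0,"jaw":1},{"rx":0,"ry":0,"rz":0,"tx":-0.0018,"ty":0.006,"tz":0,"jaw":1},{"rx":0,"ry":0,"rz":0,"tx":-0.0008,"ty":0.0062,"tz":0,"jaw":1},{"rx":0,"ry":0,"rz":0,"tx":0.0001,"ty":0.0063,"tz":0,"jaw":1},{"rx":0,"ry":0,"rz":0,"tx":0.0011,"ty":0.0062,"tz":0,"jaw":1},{"rx":0,"ry":0,"rz":0,"tx":0.0021,"ty":0.0059,"tz":0,"jaw":1},{"rx":0,"ry":0,"rz":0,"tx":0.003,"ty":0.0055,"tz":0,"jaw":1}]'
python3 - <<'E'
from h import *
s=status.state();print(bpos(),s["force"].round(1),s["width"])
a=snapshot("wrist")[:,:,::-1];cv2.imwrite("pics/w32.png",a)
s=cv2.cvtColor(snapshot("scene"),cv2.COLOR_RGB2BGR);crop(s,200,180,400,380,3,"s32.png")
E
```

```text
position: [0.478, -0.0032, 0.1244]
tool_rot: [2.976, 1.007, -0.0]
force: [0.3, -0.3, -0.3]
time_s: 32.7
position: [0.5031, -0.0542, 0.1244]
tool_rot: [2.976, 1.007, 0.0]
force: [-0.6, 0.2, 0.5]
width: 0.0165
(np.float64(0.02848220959467312), np.float64(-0.028565277062808186), np.float64(0.12438363386651147)) [-0.6  0.2  0.5] 0.01648095483406903
```

View pics/w32.png

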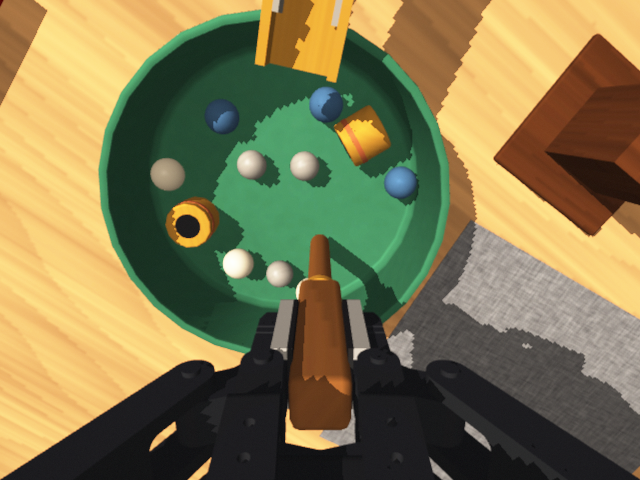

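View pics/s32.png

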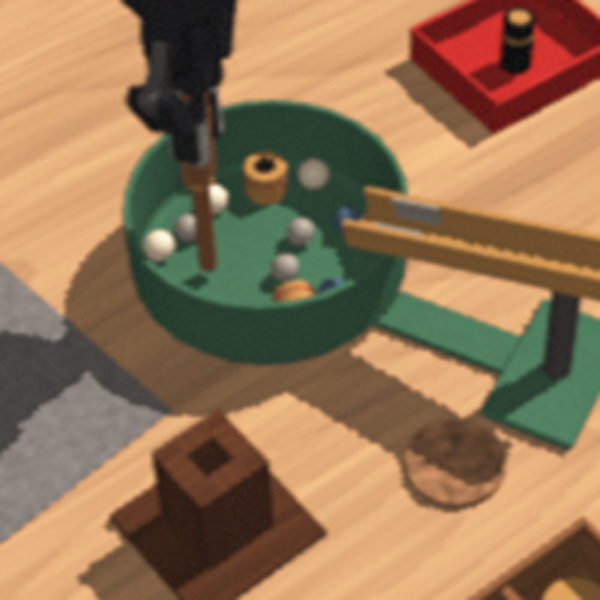

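```bash
python3 - <<'E'
from h import *
S=get_calibration("scene")
for z in(.01,.016,.03):print((proj(S,[.504,-.053,z])-[200,180])*3)
E
python3 -m jog '[{"rx":0,"ry":0,"rz":0,"tx":0.0038,"ty":0.005,"tz":0,"jaw":1},{"rx":0,"ry":0,"rz":0,"tx":0.0045,"ty":0.0043,"tz":0,"jaw":1},{"rx":0,"ry":0,"rz":0,"tx":0.0052,"ty":0.0036,"tz":0,"jaw":1},{"rx":0,"ry":0,"rz":0,"tx":0.0057,"ty":0.0027,"tz":0,"jaw":1},{"rx":0,"ry":0,"rz":0,"tx":0.006,"ty":0.0018,"tz":0,"jaw":1},{"rx":0,"ry":0,"rz":0,"tx":0.0062,"ty":0.0008,"tz":0,"jaw":1},{"rx":0,"ry":0,"rz":0,"tx":0.0063,"ty":-0.0001,"tz":0,"jaw":1},{"rx":0,"ry":0,"rz":0,"tx":0.0062,"ty":-0.0011,"tz":0,"jaw":1},{"rx":0,"ry":0,"rz":0,"tx":0.0059,"ty":-0.0021,"tz":0,"jaw":1},{"rx":0,"ry":0,"rz":0,"tx":0.0055,"ty":-0.003,"tz":0,"jaw":1}]' | sed -n 2,4p
python3 -m jog '[{"rx":0,"ry":0,"rz":0,"tx":0.005,"ty":-0.0038,"tz":0,"jaw":1},{"rx":0,"ry":0,"rz":0,"tx":0.0043,"ty":-0.0045,"tz":0,"jaw":1},{"rx":0,"ry":0,"rz":0,"tx":0.0036,"ty":-0.0052,"tz":0,"jaw":1},{"rx":0,"ry":0,"rz":0,"tx":0.0027,"ty":-0.0057,"tz":0,"jaw":1},{"rx":0,"ry":0,"rz":0,"tx":0.0018,"ty":-0.006,"tz":0,"jaw":1},{"rx":0,"ry":0,"rz":0,"tx":0.0008,"ty":-0.0062,"tz":0,"jaw":1},{"rx":0,"ry":0,"rz":0,"tx":-0.0001,"ty":-0.0063,"tz":0,"jaw":1},{"rx":0,"ry":0,"rz":0,"tx":-0.0011,"ty":-0.0062,"tz":0,"jaw":1},{"rx":0,"ry":0,"rz":0,"tx":-0.0021,"ty":-0.0059,"tz":0,"jaw":1},{"rx":0,"ry":0,"rz":0,"tx":-0.003,"ty":-0.0055,"tz":0,"jaw":1}]' | sed -n 2,4p
python3 -m jog '[{"rx":0,"ry":0,"rz":0,"tx":-0.0038,"ty":-0.005,"tz":0,"jaw":1},{"rx":0,"ry":0,"rz":0,"tx":-0.0045,"ty":-0.0043,"tz":0,"jaw":1},{"rx":0,"ry":0,"rz":0,"tx":-0.0052,"ty":-0.0036,"tz":0,"jaw":1},{"rx":0,"ry":0,"rz":0,"tx":-0.0057,"ty":-0.0027,"tz":0,"jaw":1},{"rx":0,"ry":0,"rz":0,"tx":-0.006,"ty":-0.0018,"tz":0,"jaw":1},{"rx":0,"ry":0,"rz":0,"tx":-0.0062,"ty":-0.0008,"tz":0,"jaw":1},{"rx":0,"ry":0,"rz":0,"tx":-0.0063,"ty":0.0001,"tz":0,"jaw":1},{"rx":0,"ry":0,"rz":0,"tx":-0.0062,"ty":0.0011,"tz":0,"jaw":1},{"rx":0,"ry":0,"rz":0,"tx":-0.0059,"ty":0.0021,"tz":0,"jaw":1},{"rx":0,"ry":0,"rz":0,"tx":-0.0055,"ty":0.003,"tz":0,"jaw":1}]' | sed -n 2,4p
python3 -m jog '[{"rx":0,"ry":0,"rz":0,"tx":-0.005,"ty":0.0038,"tz":0,"jaw":1},{"rx":0,"ry":0,"rz":0,"tx":-0.0043,"ty":0.0045,"tz":0,"jaw":1},{"rx":0,"ry":0,"rz":0,"tx":-0.0036,"ty":0.0052,"tz":0,"jaw":1},{"rx":0,"ry":0,"rz":0,"tx":-0.0027,"ty":0.0057,"tz":0,"jaw":1},{"rx":0,"ry":0,"rz":0,"tx":-0.0018,"ty":0.006,"tz":0,"jaw":1},{"rx":0,"ry":0,"rz":0,"tx":-0.0008,"ty":0.0062,"tz":0,"jaw":1},{"rx":0,"ry":0,"rz":0,"tx":0.0001,"ty":0.0063,"tz":0,"jaw":1},{"rx":0,"ry":0,"rz":0,"tx":0.0011,"ty":0.0062,"tz":0,"jaw":1},{"rx":0,"ry":0,"rz":0,"tx":0.0021,"ty":0.0059,"tz":0,"jaw":1},{"rx":0,"ry":0,"rz":0,"tx":0.003,"ty":0.0055,"tz":0,"jaw":1}]'
python3 - <<'E'
from h import *
s=status.state();print(bpos(),s["force"].round(1),s["width"])
a=snapshot("wrist")[:,:,::-1];cv2.imwrite("pics/w33.png",a)
E
```

```text
[208.54470018 270.7084876 ]
[207.93263083 264.56112682]
[206.48565086 250.02828355]
position: [0.554, -0.0289, 0.1243]
tool_rot: [-2.976, -1.007, 0.0]
force: [0.2, -0.7, -1.2]
position: [0.5289, 0.022, 0.1244]
tool_rot: [-2.976, -1.007, -0.0]
force: [0.0, -0.4, -0.9]
position: [0.478, -0.0032, 0.1244]
tool_rot: [2.976, 1.007, -0.0]
force: [-0.8, -0.1, -1.2]
time_s: 36.13
position: [0.5031, -0.0541, 0.1244]
tool_rot: [-2.976, -1.007, -0.0]
force: [-0.4, -0.0, -0.2]
width: 0.0169
(np.float64(0.028448479962567344), np.float64(-0.02854956654744774), np.float64(0.12437397560866839)) [-0.4 -0.  -0.2] 0.01691921811167385
```

View pics/w33.png

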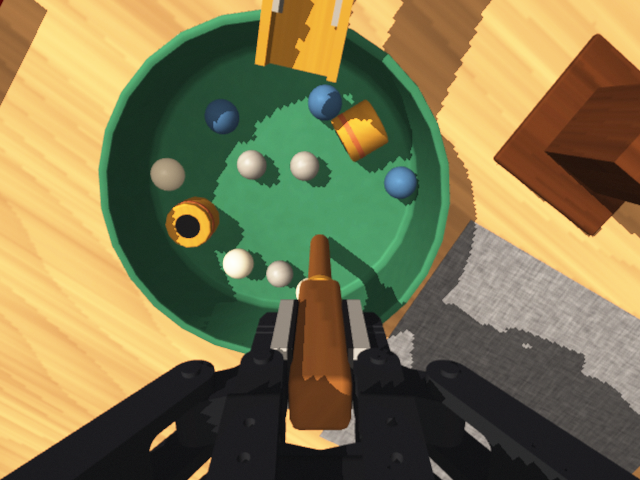

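```bash
python3 -m jog '[{"rx":0,"ry":0,"rz":0,"tx":0,"ty":0,"tz":-0.02,"jaw":1},{"rx":0,"ry":0,"rz":0,"tx":0,"ty":0,"tz":-0.03,"jaw":1},{"rx":0,"ry":0,"rz":0,"tx":0,"ty":0,"tz":-0.03,"jaw":1},{"rx":0,"ry":0,"rz":0,"tx":0,"ty":0,"tz":-0.015,"jaw":1},{"rx":0,"ry":0,"rz":0,"tx":0,"ty":0,"tz":0,"jaw":1},{"rx":0,"ry":0,"rz":0,"tx":0,"ty":0,"tz":0,"jaw":1},{"rx":0,"ry":0,"rz":0,"tx":0,"ty":0,"tz":0,"jaw":1}]'
python3 - <<'E'
from h import *
plan([.6588,-.155,.216],37.5)
E
```

```text
time_s: 36.77
position: [0.5021, -0.0535, 0.2187]
tool_rot: [-2.975, -1.007, 0.001]
force: [-0.2, -0.2, -1.1]
width: 0.0169
pos [ 0.5021 -0.0535  0.2187] w 0.0169 t 36.77 F [-0.2 -0.2 -1.1]
rot share [-0.0005  0.0005 -0.0009] deg [-0.04  0.04 -0.08]  shift tool [0.0625 0.1759 0.0027] rows 4.667439366376859 per row [0.0125 0.0352 0.0005]
```

```bash
python3 -m jog '[{"rx":0,"ry":0,"rz":0,"tx":0.0125,"ty":0.0352,"tz":0,"jaw":1},{"rx":0,"ry":0,"rz":0,"tx":0.0125,"ty":0.0352,"tz":0,"jaw":1},{"rx":0,"ry":0,"rz":0,"tx":0.0125,"ty":0.0352,"tz":0,"jaw":1},{"rx":0,"ry":0,"rz":0,"tx":0.0125,"ty":0.0352,"tz":0,"jaw":1},{"rx":0,"ry":0,"rz":0,"tx":0.0125,"ty":0.0351,"tz":0,"jaw":1},{"rx":0,"ry":0,"rz":0,"tx":0,"ty":0,"tz":0.003,"jaw":1},{"rx":0,"ry":0,"rz":0,"tx":0,"ty":0,"tz":0,"jaw":1},{"rx":0,"ry":0,"rz":0,"tx":0,"ty":0,"tz":0,"jaw":1},{"rx":0,"ry":0,"rz":0,"tx":0,"ty":0,"tz":0,"jaw":1},{"rx":0,"ry":0,"rz":0,"tx":0,"ty":0,"tz":0,"jaw":1}]'
python3 -m jog '[{"rx":0,"ry":0,"rz":0,"tx":0,"ty":0,"tz":0,"jaw":1},{"rx":0,"ry":0,"rz":0,"tx":0,"ty":0,"tz":0.02,"jaw":1},{"rx":0,"ry":0,"rz":0,"tx":0,"ty":0,"tz":0,"jaw":1},{"rx":0,"ry":0,"rz":0,"tx":0,"ty":0,"tz":0,"jaw":1},{"rx":0,"ry":0,"rz":0,"tx":0,"ty":0,"tz":0,"jaw":1}]'
python3 - <<'E'
from h import *
plan([.6588,-.155,.116],37.5)
a=snapshot("wrist")[:,:,::-1];cv2.imwrite("pics/w34.png",a)
s=cv2.cvtColor(snapshot("scene"),cv2.COLOR_RGB2BGR);crop(s,220,260,320,360,6,"s34.png")
E
```

```text
time_s: 37.6
position: [0.6583, -0.1545, 0.2165]
tool_rot: [-2.975, -1.009, 0.001]
force: [-0.3, 0.3, -0.1]
width: 0.017
time_s: 38.02
position: [0.659, -0.1554, 0.1972]
tool_rot: [2.976, 1.007, 0.001]
force: [0.9, 0.2, -0.3]
width: 0.0168
pos [ 0.659  -0.1554  0.1972] w 0.0168 t 38.02 F [ 0.9  0.2 -0.3]
rot share [ 0.0002 -0.0002 -0.001 ] deg [ 0.02 -0.01 -0.09]  shift tool [ 0.0001 -0.0004  0.0812] rows 2.0290606486421097 per row [ 0.     -0.0001  0.0271]
```

View pics/w34.png

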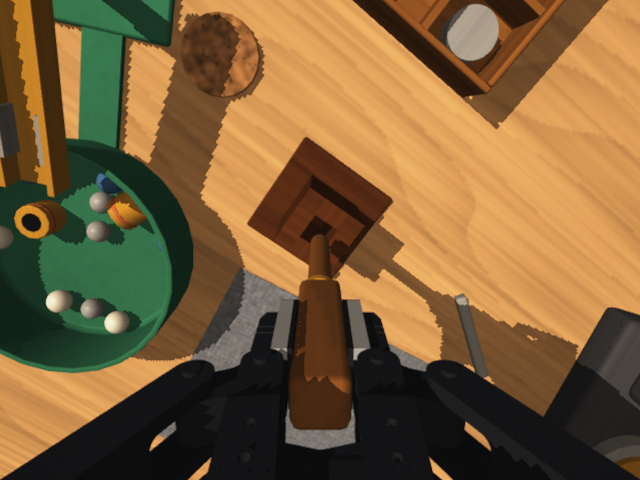

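View pics/s34.png

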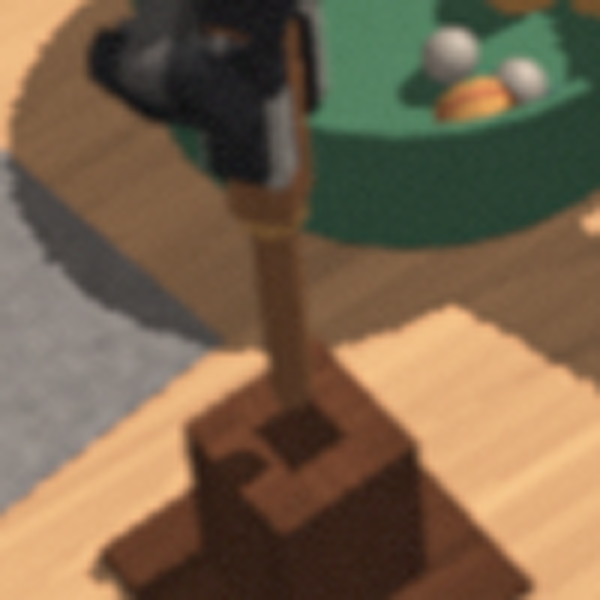

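```bash
python3 -m jog '[{"rx":0,"ry":0,"rz":0,"tx":0,"ty":0,"tz":0.01,"jaw":1},{"rx":0,"ry":0,"rz":0,"tx":0,"ty":0,"tz":0.008,"jaw":1},{"rx":0,"ry":0,"rz":0,"tx":0,"ty":0,"tz":0.005,"jaw":1},{"rx":0,"ry":0,"rz":0,"tx":0,"ty":0,"tz":0.005,"jaw":1},{"rx":0,"ry":0,"rz":0,"tx":0,"ty":0,"tz":0,"jaw":1},{"rx":0,"ry":0,"rz":0,"tx":0,"ty":0,"tz":0,"jaw":1}]'
python3 - <<'E'
from h import *
a=snapshot("wrist")[:,:,::-1];cv2.imwrite("pics/w35.png",a)
E
```

```text
time_s: 38.62
position: [0.6588, -0.1554, 0.1679]
tool_rot: [-2.975, -1.007, 0.001]
force: [0.2, 0.2, 0.9]
width: 0.0171
```

View pics/w35.png

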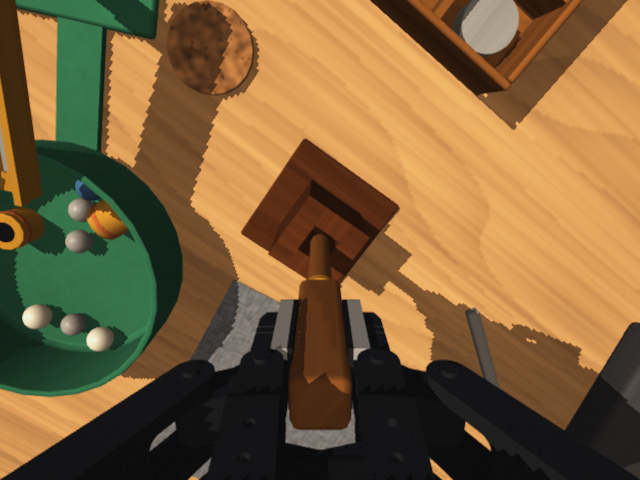

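```bash
python3 -m jog '[{"rx":0,"ry":0,"rz":0,"tx":0,"ty":0,"tz":0.012,"jaw":1},{"rx":0,"ry":0,"rz":0,"tx":0,"ty":0,"tz":0.012,"jaw":1},{"rx":0,"ry":0,"rz":0,"tx":0,"ty":0,"tz":0.012,"jaw":1},{"rx":0,"ry":0,"rz":0,"tx":0,"ty":0,"tz":0.008,"jaw":1},{"rx":0,"ry":0,"rz":0,"tx":0,"ty":0,"tz":0.005,"jaw":1},{"rx":0,"ry":0,"rz":0,"tx":0,"ty":0,"tz":0,"jaw":1},{"rx":0,"ry":0,"rz":0,"tx":0,"ty":0,"tz":0,"jaw":1},{"rx":0,"ry":0,"rz":0,"tx":0,"ty":0,"tz":0,"jaw":1}]'
python3 -m jog '[{"rx":0,"ry":0,"rz":0,"tx":0,"ty":0,"tz":0,"jaw":0.5},{"rx":0,"ry":0,"rz":0,"tx":0,"ty":0,"tz":0,"jaw":0.2},{"rx":0,"ry":0,"rz":0,"tx":0,"ty":0,"tz":0,"jaw":-0.1},{"rx":0,"ry":0,"rz":0,"tx":0,"ty":0,"tz":0,"jaw":-0.3},{"rx":0,"ry":0,"rz":0,"tx":0,"ty":0,"tz":0,"jaw":-0.3},{"rx":0,"ry":0,"rz":0,"tx":0,"ty":0,"tz":-0.02,"jaw":-0.3},{"rx":0,"ry":0,"rz":0,"tx":0,"ty":0,"tz":-0.03,"jaw":-0.3},{"rx":0,"ry":0,"rz":0,"tx":0,"ty":0,"tz":-0.04,"jaw":-0.3},{"rx":0,"ry":0,"rz":0,"tx":0,"ty":0,"tz":-0.04,"jaw":-0.3},{"rx":0,"ry":0,"rz":0,"tx":0,"ty":0,"tz":-0.02,"jaw":-0.3}]'
python3 -m jog '[{"rx":0,"ry":0,"rz":0,"tx":-0.03,"ty":0,"tz":0,"jaw":-0.3},{"rx":0,"ry":0,"rz":0,"tx":-0.03,"ty":0,"tz":0,"jaw":-0.3},{"rx":0,"ry":0,"rz":0,"tx":0,"ty":0,"tz":0,"jaw":-0.3},{"rx":0,"ry":0,"rz":0,"tx":0,"ty":0,"tz":0,"jaw":-0.3},{"rx":0,"ry":0,"rz":0,"tx":0,"ty":0,"tz":0,"jaw":-0.3},{"rx":0,"ry":0,"rz":0,"tx":0,"ty":0,"tz":0,"jaw":-0.3}]'
python3 - <<'E'
from h import *
a=snapshot("wrist")[:,:,::-1];cv2.imwrite("pics/w36.png",a)
cv2.imwrite("pics/s36.png",snapshot("scene")[:,:,::-1])
cv2.imwrite("pics/t36.png",snapshot("top")[:,:,::-1])
E
```

```text
time_s: 39.33
position: [0.6593, -0.1556, 0.1198]
tool_rot: [2.975, 1.007, 0.001]
force: [-0.3, -0.4, -0.2]
width: 0.0169
time_s: 40.17
position: [0.6603, -0.1558, 0.2748]
tool_rot: [2.973, 1.006, 0.008]
force: [0.4, -0.1, 1.2]
width: 0.0554
time_s: 40.67
position: [0.612, -0.191, 0.2692]
tool_rot: [-2.975, -1.009, -0.001]
force: [0.3, 0.8, -0.1]
width: 0.0556
```

View pics/w36.png

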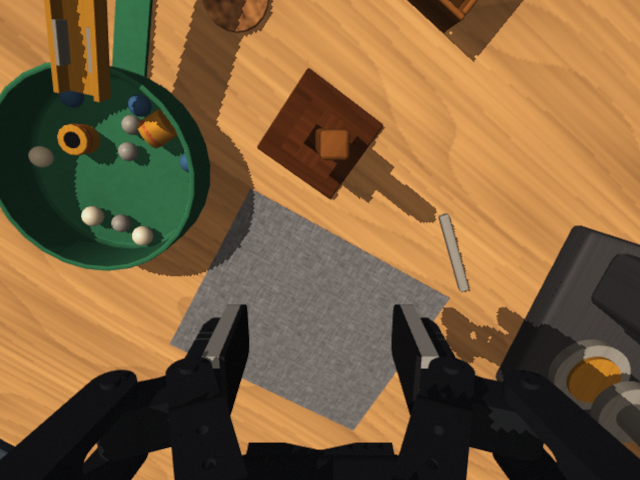

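View pics/s36.png

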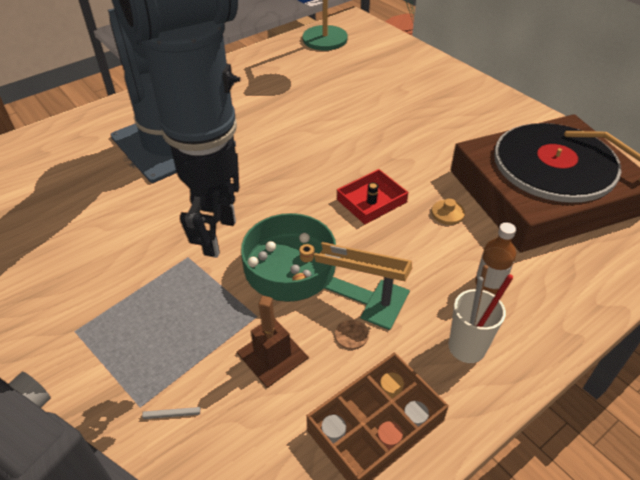

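View pics/t36.png

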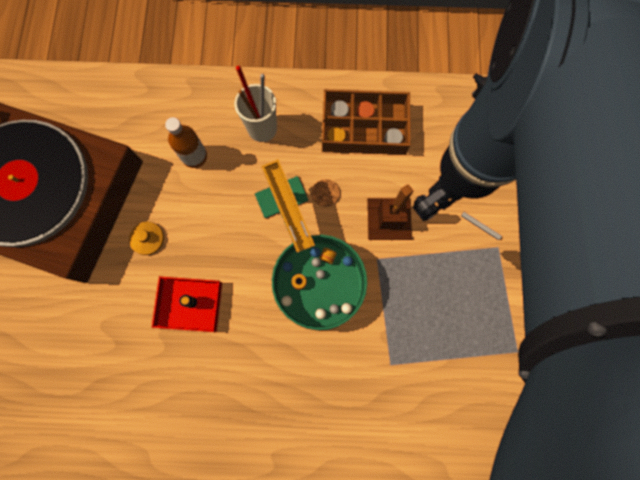

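```bash
python3 - <<'E'
from h import *
np.set_printoptions(precision=4,suppress=True)
T=get_calibration("top");S=get_calibration("scene")
t=cv2.imread("pics/t36.png");crop(t,260,220,380,340,5,"t36c.png")
s=cv2.imread("pics/s36.png");crop(s,230,200,350,310,5,"s36c.png")
p=tri([(T,299.5,281),(S,308,249)]);print(p,p[:2]-BB)
E
```

```text
[0.5199 0.0244 0.0314] [0.0031 0.0406]
```

View pics/t36c.png

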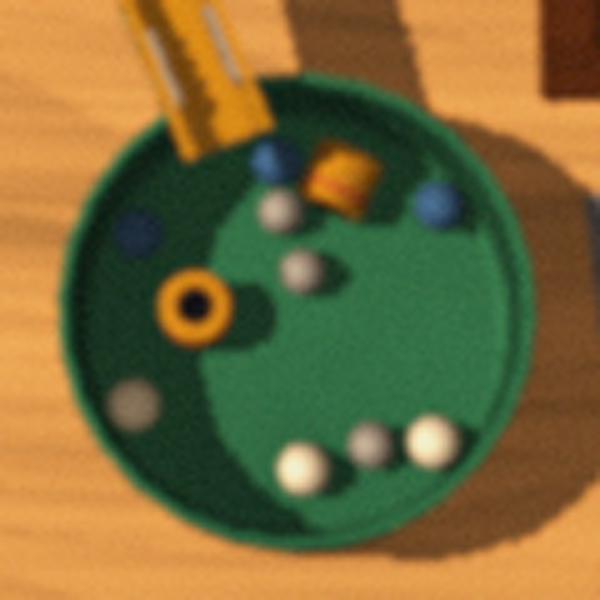

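View pics/s36c.png

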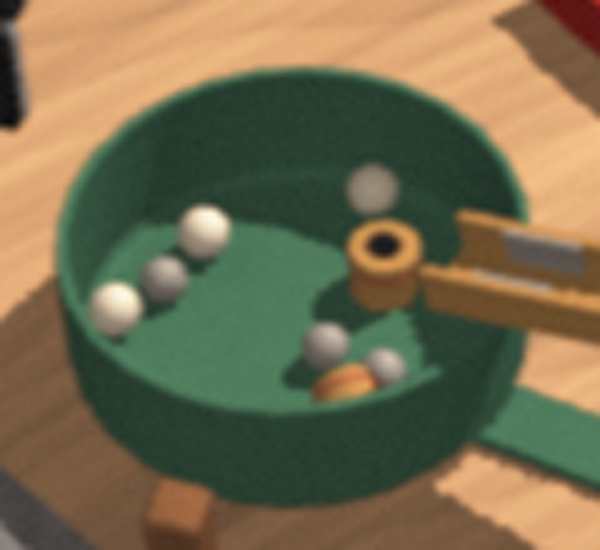

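```bash
python3 - <<'E'
from h import *
print(r.sign_off(),status.state()["time_s"])
E
```

```text
the job is handed in; nothing more can be done
the job is handed in; nothing more can be done
```

The job is done and handed in at about 41 s of simulated time. No verdict came back, so the results below are my own checks.

- **Cap and balls:** I lifted the bakelite cap out of the chute and stood it in the red tray. The three steel balls rolled into the bowl.
- **Collars:** Two were present, and I put both in the bowl.
- **Stirring:** I stirred a little over three full turns anticlockwise. The rod was about 40 mm from the bowl's middle, and its tip was about 4–8 mm above the bowl floor. I then stood the rod back in its holder.

**Last checks:** The final pictures show:
- Both collars, all three balls and all six beads are on the bowl floor. The upright collar's top measured at z = 31 mm, well below the rim.
- The cap stands in the tray.
- The rod is near-vertical in its holder.
- The gasket, bar and clamp look to be where they started.
- The gripper is open and clear of everything.

Wrist forces in the readings I took never exceeded about 9 N. The upright collar moved a few centimetres within the bowl between the end of stirring and returning the rod. I took this for the announced disturbance, and the collar stayed inside. No check failed, but my separate estimates of the bowl and holder positions disagreed by about 2–3 mm.

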